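Sand the van's roof seam and line up its seats for priming

ROBOT

A 7-joint arm with a two-finger parallel gripper is mounted at the origin on the work surface. World frame = base frame: x ahead of the robot, y to its left, z up, the work surface at z = 0. Lengths are in m, angles in rad, forces in N, time in s.
With the tool pointing down it reaches from about 0.4 to 0.9 m from the base axis. Payload 5.5 kg.
Tool frame: the origin (TCP) lies between the finger pads; the fingertips stand 19 mm ahead of it and the grasp point (between the pads) is the TCP; z points along the fingers, y is the direction in which the jaws open and shut (so a half turn about z gives the same grasp; the last joint's range is limited). The gripper opens to 92 mm and grips with 3 to 60 N. Pads are 19 mm wide; open, the fingers measure 130 mm over their backs; the gripper's body (75 mm by 190 mm) begins 47 mm behind the grasp point.
Start: joints at [1.504, 0.501, -0.427, 1.55, 0.221, 1.138, -0.21], TCP at [0.211, -0.615, 0.246] pointing down, gripper open.
Joint ranges: [-2.88, 2.88], [-0.31, 2.03], [-1.54, 1.56], [0.2, 2.42], [-1.41, 4.55], [0.19, 2.02], [-2.57, 2.57]. Speed limits (rad/s): [2.57, 2.57, 3.14, 3.14, 3.14, 3.14, 3.14].

INTERFACE

Orientations are given as [roll, pitch, yaw] about the fixed x, y, z axes, in that order (R = Rz(yaw) Ry(pitch) Rx(roll)).
In Python, from plant import read_state, vision, close_job, boxes_of, regions_of, place_of gives the robot as it stands.
- The arm moves only by the shell command python3 -m crank 'ROWS' [OPENING]. ROWS is JSON, a list of rows, each an object with "dp": the shift along the tool's x, y, z in mm, a list of three; "yaw": the turn about the tool's z in rad. A call has 1 to 20 rows; each row shifts and turns the pose as measured when the row begins, along the tool's axes as they then stand; what a row does not reach is not made up. A row lasts 1/10 s, in which the tool goes at most 50 mm and 8.59 degrees, less where a joint would pass 70% of its speed; a pose out of reach is approached as far as the arm can. A call with a gripper value outside its range is refused whole. OPENING is the opening in per cent of the stroke, from 0 (shut) to 100 (fully open), set as the call begins (- or left out, the last holds). The fingers move at their own pace and stop on an object; the grip force is fixed at half the most. Time passes only in rows, so rows that do not move let the fingers close. It gives the time, the measured TCP pose, the force and the opening at its end, in the units of the state.
- read_state(): the state, without advancing time (a new reading comes with each control period).
- vision.snapshot(name): name is "scene" or "top" or "wrist"; returns the picture (400x640x3 uint8, blue, green, red); there is no depth.
- vision.camera_params(name): a dict with "mtx" (3x3 intrinsics, pixels), "dist" ([k1, k2, p1, p2, k3] as OpenCV has them; the pictures are not rectified), "T" (4x4, takes a point from camera to world coordinates). Camera axes: x right, y up, looking along -z (the intrinsics and any distortion apply to the point x, -y, -z); pixel columns grow to the right and rows downward; lengths in m; the calibration is good to about 2 mm. A picture is of the moment at which its call begins: read the wrist's pose just before it. camera_params takes no time and is no camera call; for the wrist camera it gives the pose at the moment of the call.
- close_job(): hands the job in, once; it reports no verdict.
Trained networks look in the newest picture that a camera, given by its name, has taken for a name from the list of things; names that differ only in an ending like _2 or _b are one class to them, and where a whole thing is asked for, a point or a joint stands for the part that bears it (a point fixed in the world has none). Each returns a list of dicts, best first, with "score" (0 to 1); they miss things now and then, are a little off and sometimes report something else, mostly with a low value. They report only what shows in the picture. A call takes as long as a camera call. They do not tell look-alikes from the thing itself.
- boxes_of(camera, query): "position" ([column, row] in pixels, amid what is visible of it).
- regions_of(camera, query): "mask" (400x640 bool, what is visible of it) and "position" ([column, row] in pixels, amid what is visible of it).
- place_of(camera, query): "position" ([column, row] in pixels: a listed point, or the origin of a listed thing).
The state is a dict: "t": time; "joint_positions": joint angles; "qd": joint speeds; "effort": joint torques, N m; "tool_pos": TCP position; "eef_rot": TCP orientation; "contact_force": force on the tool from outside, world axes, zero at the start; "ft_torque": the same for the moment, N m; "finger_gap": finger opening in m.
Only numpy, scipy, OpenCV 4.12 (cv2) and the standard library are available. Lean on these libraries where they do the work, as an engineer would, in place of code of your own. Each camera call takes 0.05 s, during which the arm holds its last target.

TASK

Get the model van kit ready for priming: slide the blue van shell, never lifting it, snugly into the corner of the wooden stop, nose to the short fence; then take the sprung sanding block and sand the roof seam in one steady stroke along the whole roof from tail end to nose end and back again, the block in line with the seam and its sole kept gently pressed partly in all the way. Lay the block back flat in the middle of its tray and stand all the kit's seats upright on the rack's dark line in one close row, side by side with gaps under 15 mm, squarely facing the rack's front edge with their backs to its high lip. Leave everything else where it is, and the van still snug in its corner at the end.

Things in the scene. Friction and masses are not known exactly. Their poses are not given: they have to be found in the camera images.
- van: loose blue plastic model van shell, no wheels, standing flat: 200 long (x, nose at +x), 84 wide, 72 high, about 300 g. Origin under its middle. Lower body (z 0 to 40) is the full 200 x 84 with upright flat faces; the cabin above (z 40 to 72) is 78 wide and runs from the tail face (x -100, upright) to x +50, with a sloping windscreen ahead of it.
- van_roof (a point): middle of the van's flat roof, at van x -25, y 0, z 72; axes as the van. The roof is 150 long (x) and 78 wide; the pale glue seam runs along it on y = 0 from end to end.
- stop: fixed wooden L-shaped stop, fences 18 high, 12 thick. Its origin (on the mat) and axes are where the van's own belong when snug in the corner. Long fence: inner face at y -42, x -64 to +112, on the side away from the robot. Short fence: inner face at x +100, y -42 to +34. Open towards -x and +y.
- stop_fence (a point): middle of the short fence of the stop, at stop x +106, y 0, z 9.
- block: sanding block, loose, about 120 g: wooden body 74 long (x), 36 wide (y), occupying z 20 to 48, gripped across its 36 mm width; below it a sprung flat sole 60 x 28 and 7 thick. Origin at the middle of the sole's underside when the sole is not pressed in; z up. The two ends are alike.
- sole (a joint): how far the block's sole is pressed in towards the body, in m: 0 out (the body then stands 13 above the sole), 0.010 fully in (bottomed). The spring takes 1.5 N to start, then 0.6 N per mm (7.5 N fully in).
- tray_in (a point): middle of the inner floor (3 above the table) of the fixed shallow grey tray in which the block lies at the start; outer 112 (x) x 76 (y), walls 3 thick and 10 high above the table; axes along its sides.
- rack: fixed plywood priming rack, a board 130 deep (x), 250 long (y), its top 18 above the table. Origin under its middle. A high lip (6 wide, 12 above the top) runs along its back edge (+x side, away from the robot); low rims (5 wide, 5 above the top) run along the front edge (-x side) and both ends. A thin dark line marks the middle of the top along y.
- rack_top (a point): middle of the rack's top, on the dark line, 18 above the table; axes as the rack.
- rack_lip (a point): middle of the top of the rack's high lip, at rack x +62, z 30.
- seat1: blue plastic kit seat, all alike, about 30 g: 34 wide (y), 36 deep (x), 40 high. Origin under the middle of its footprint. It faces its -x: the cushion is the front 26 mm, 14 high; the upright backrest is the rear 10 mm (x +8 to +18, full width, 40 high), to be gripped from above by its 10 mm thickness. May be absent.
- seat2: blue plastic kit seat, all alike, about 30 g: 34 wide (y), 36 deep (x), 40 high. Origin under the middle of its footprint. It faces its -x: the cushion is the front 26 mm, 14 high; the upright backrest is the rear 10 mm (x +8 to +18, full width, 40 high), to be gripped from above by its 10 mm thickness. May be absent.
- seat3: blue plastic kit seat, all alike, about 30 g: 34 wide (y), 36 deep (x), 40 high. Origin under the middle of its footprint. It faces its -x: the cushion is the front 26 mm, 14 high; the upright backrest is the rear 10 mm (x +8 to +18, full width, 40 high), to be gripped from above by its 10 mm thickness. May be absent.
- seat4: blue plastic kit seat, all alike, about 30 g: 34 wide (y), 36 deep (x), 40 high. Origin under the middle of its footprint. It faces its -x: the cushion is the front 26 mm, 14 high; the upright backrest is the rear 10 mm (x +8 to +18, full width, 40 high), to be gripped from above by its 10 mm thickness. May be absent.
- jar_a: bystander, loose, leave it where it is: small glass paint jar with white cap, 32 diameter, 42 high; origin under its middle
- jar_b: bystander, loose, leave it where it is: small glass paint jar with white cap, 32 diameter, 42 high; origin under its middle
- glue: bystander, loose, leave it where it is: white glue bottle, 40 diameter, 95 high; origin under its middle
- tweezers: bystander, loose, leave it where it is: steel tweezers lying flat, 135 long (x), 8 high; origin under the middle
- knife: bystander, loose, leave it where it is: hobby knife lying flat, 135 long (x), 10 high; origin under the middle
- chassis: bystander, loose, leave it where it is: blue ladder-shaped chassis frame lying flat, 121 x 51, 8 high; origin under the middle
Not all that is in view belongs to the job. What is shaped like the seat1 but turquoise or yellow is not meant.

How it is judged:
By the outcome, as a careful person would: the job done as asked, in the order asked, and still so for the second after the job is handed in, with the robot touching nothing.
Of seat1, seat2, seat3, seat4 only 3 to 4 are there at a start; the rules pass over those that are not, and their reading is None.
At some moment in a run one of van, seat1, seat2, seat3, seat4 may be knocked a few centimetres aside while the robot is not near it.
It also fails if it takes over 210 s, if anything falls off the work surface, if the arm or the gripper's body presses on something with over 40 N, if the wrist force passes 120 N, or if a joint passes its speed limit or range.

## Working session

There is one attempt and no reset: what is moved stays moved. The work goes in short steps, Python scripts to look and compute and a shell command to move; the robot and the scene stay as the last step left them, time stands still between calls to the robot, and variables do not carry over. Pictures are saved under pics/ and viewed, and the job is handed in when it is done.

```bash
ls; mkdir -p pics
python3 - <<'E'
from plant import *
import cv2
s=read_state(); print(s)
for n in ["scene","top","wrist"]:
    cv2.imwrite(f"pics/{n}0.png",vision.snapshot(n)); p=vision.camera_params(n); print(n,p)
E
```

```text
pics
{'t': 0.0, 'joint_positions': array([ 1.5042008 ,  0.50184837, -0.42679359,  1.55148861,  0.22078294,
        1.13830222, -0.21029736]), 'qd': array([ 1.57097915e-03,  1.70262467e-03, -6.94617721e-06,  8.32771101e-05,
       -6.51290101e-05,  2.17174102e-03,  2.23509481e-04]), 'effort': array([-2.50338990e-04, -5.66580319e+01, -5.81634700e+00, -2.79108238e+01,
       -6.87122298e-02,  3.06894479e-02,  1.66764457e-04]), 'tool_pos': array([ 0.21024326, -0.61433099,  0.24466214]), 'eef_rot': array([-3.13960230e+00, -7.76620895e-05,  3.29855560e-01]), 'contact_force': array([-0.41471115,  0.08812734,  0.00818674]), 'ft_torque': array([-0.01267147,  0.00941625, -0.02772696]), 'finger_gap': 0.09234038742616768}
scene {'mtx': array([[450.79240519,   0.        , 319.37303443],
       [  0.        , 450.79240519, 200.66776687],
       [  0.        ,   0.        ,   1.        ]]), 'dist': array([-0.07887329,  0.        ,  0.        ,  0.        ,  0.        ]), 'T': array([[-0.86608727, -0.41795476,  0.27423832,  0.82741   ],
       [ 0.49974333, -0.71049358,  0.49543463,  0.58075593],
  
[... 418 characters left out ...]
211,  0.35211467],
       [-0.99977647,  0.0210173 , -0.002297  ,  0.05200582],
       [ 0.00207917,  0.20585443,  0.97858042,  1.09164117],
       [ 0.        ,  0.        ,  0.        ,  1.        ]])}
wrist {'mtx': array([[297.85464048,   0.        , 319.10727454],
       [  0.        , 297.85464048, 197.631278  ],
       [  0.        ,   0.        ,   1.        ]]), 'dist': array([-0.0506867,  0.       ,  0.       ,  0.       ,  0.       ]), 'T': array([[ 0.32367296,  0.9032519 ,  0.28173005,  0.28595346],
       [-0.94616823,  0.30937584,  0.09514342, -0.58917968],
       [-0.001222  , -0.29735938,  0.95476484,  0.38375105],
       [ 0.        ,  0.        ,  0.        ,  1.        ]])}
```

View pics/top0.png

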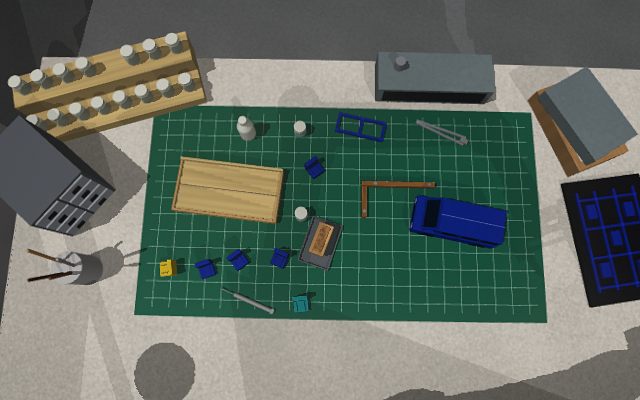

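View pics/scene0.png

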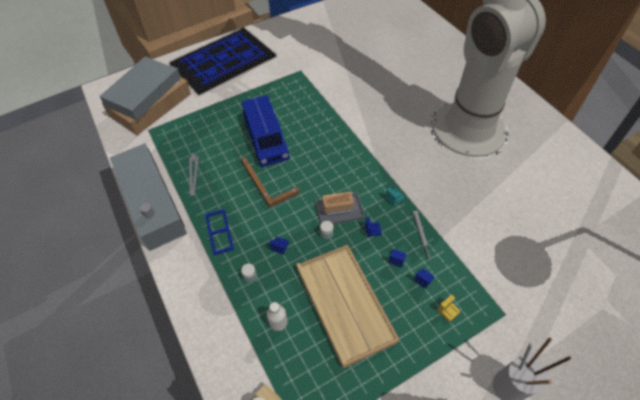

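View pics/wrist0.png

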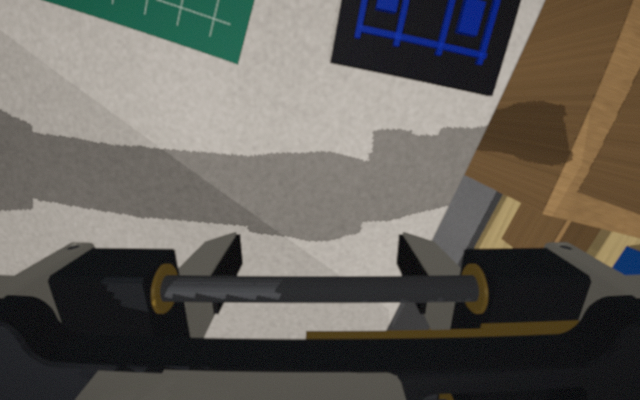

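The pictures show four blue seats (top px 314,167; 281,258; 238,260; 206,268), a turquoise look-alike (301,302) and a yellow one (167,268). The van is at (458,222), the stop at (400,195), the block in its tray at (321,241) and the rack at (229,190).

```bash
cat > h.py <<'E'
from plant import *
import cv2, numpy as np
from scipy.optimize import least_squares
from scipy.spatial.transform import Rotation as Ro
def ray(P,px,z):
    u=cv2.undistortPoints(np.array(px,float).reshape(-1,1,2),P["mtx"],P["dist"]).reshape(-1,2)
    d=np.c_[u[:,0],-u[:,1],-np.ones(len(u))]@P["T"][:3,:3].T
    o=P["T"][:3,3]; k=(z-o[2])/d[:,2]
    return o+d*k[:,None]
def proj(P,X):
    X=np.atleast_2d(X); T=P["T"]; c=(X-T[:3,3])@T[:3,:3]; c=c*[1,-1,-1]
    return cv2.projectPoints(c,np.zeros(3),np.zeros(3),P["mtx"],P["dist"])[0].reshape(-1,2)
def snap(n,f=None):
    P=vision.camera_params(n); im=vision.snapshot(n)
    if f: cv2.imwrite("pics/"+f+".png",im)
    return P,im
def crop(im,x,y,w,h,s,f):
    c=im[y:y+h,x:x+w]; cv2.imwrite("pics/"+f+".png",cv2.resize(c,None,fx=s,fy=s,interpolation=cv2.INTER_CUBIC))
E
python3 - <<'E'
from h import *
P,im=snap("top","t1")
crop(im,150,140,200,180,3,"t1a"); crop(im,320,160,200,100,4,"t1b")
for q,z in [("van",0),("van_roof",.072),("stop",0),("stop_fence",.009),("block",.003),("tray_in",.003),("rack_top",.018),("rack_lip",.03),("seat1",0),("jar_a",0),("glue",0),("tweezers",0),("knife",0),("chassis",0)]:
    for r in place_of("top",q)[:8]:
        print(q,round(r["score"],2),np.round(r["position"]),np.round(ray(P,r["position"],z)[0],3))
print(read_state()["t"])
E
```

```text
van 0.61 [452. 222.] [ 0.53  -0.266  0.   ]
van_roof 0.71 [477. 221.] [ 0.523 -0.3    0.072]
stop_fence 0.74 [207. 269.] [0.406 0.314 0.009]
stop_fence 0.61 [364. 204.] [ 0.57  -0.052  0.009]
stop_fence 0.37 [451. 225.] [ 0.523 -0.26   0.009]
block 0.8 [320. 241.] [0.479 0.052 0.003]
tray_in 0.86 [319. 242.] [0.478 0.054 0.003]
tray_in 0.54 [228. 190.] [0.597 0.277 0.003]
tray_in 0.35 [454. 224.] [ 0.527 -0.269  0.003]
rack_top 0.67 [229. 192.] [0.59  0.272 0.018]
rack_top 0.61 [318. 240.] [0.479 0.057 0.018]
rack_lip 0.95 [233. 164.] [0.656 0.262 0.03 ]
rack_lip 0.49 [299. 214.] [0.538 0.102 0.03 ]
seat1 0.82 [240. 259.] [0.433 0.24  0.   ]
seat1 0.82 [278. 257.] [0.438 0.149 0.   ]
seat1 0.72 [209. 269.] [0.408 0.311 0.   ]
seat1 0.69 [302. 303.] [0.334 0.09  0.   ]
seat1 0.51 [168. 271.] [0.401 0.407 0.   ]
jar_a 0.67 [300. 215.] [0.54  0.101 0.   ]
jar_a 0.58 [299. 131.] [0.754 0.109 0.   ]
glue 0.7 [249. 136.] [0.739 0.234 0.   ]
tweezers 0.83 [442. 132.] [ 0.758 -0.249  0.   ]
tweezers 0.56 [322. 243.] [0.475 0.045 0.   ]
knife 0.66 [245. 301.] [0.336 0.222 0.   ]
knife 0.28 [314. 166.] [0.663 0.07  0.   ]
chassis 0.79 [362. 128.] [ 0.766 -0.049  0.   ]
chassis 0.52 [316. 170.] [0.655 0.065 0.   ]
chassis 0.21 [300. 129.] [0.759 0.106 0.   ]
0.9
```

View pics/t1a.png

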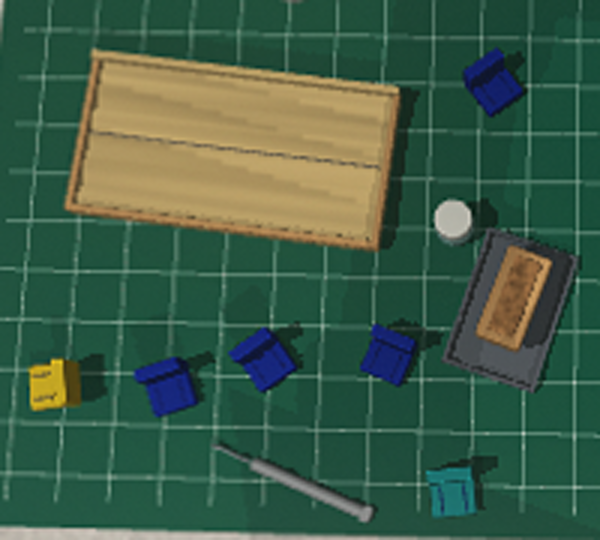

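View pics/t1b.png

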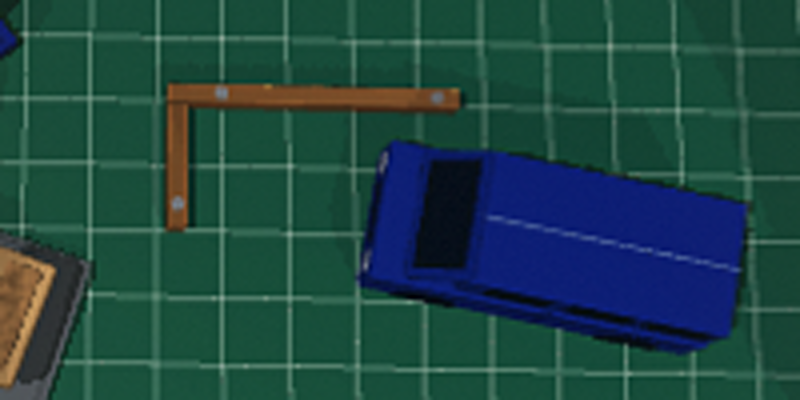

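```bash
cat >> h.py <<'E'
from scipy.optimize import minimize
def box(x0,x1,y0,y1,z0,z1): return np.array([[x,y,z] for x in(x0,x1) for y in(y0,y1) for z in(z0,z1)])/1000
M=dict(
 van=[box(-100,100,-42,42,0,40),np.r_[box(-100,50,-39,39,40,72),box(-100,82,-39,39,40,40)]],
 stop=[box(-64,112,-54,-42,0,18),box(100,112,-42,34,0,18)],
 seat=[box(-18,8,-17,17,0,14),box(8,18,-17,17,0,40)],
 block=[box(-37,37,-18,18,20,48)],
 tray=[box(-56,56,-38,38,0,10)],
 rack=[box(-65,65,-125,125,0,18),box(59,65,-125,125,0,30),box(-65,65,-125,125,18,23)])
S=4
def sil(P,parts,x,y,w,z0=0,win=None):
    R=Ro.from_euler("z",w).as_matrix(); c,s_=win
    m=np.zeros((c[3]*S,c[2]*S),np.uint8)
    for p in parts:
        q=proj(P,p@R.T+[x,y,z0]); q=((q-[c[0],c[1]]+.5)*S*16).astype(np.float32)
        cv2.fillConvexPoly(m,np.round(cv2.convexHull(q)).astype(np.int32),1,shift=4)
    return m
def fit(views,name,x,y,w,z0=0,pad=25):
    """views: list of (P,mask float 0..1)"""
    parts=M[name]; data=[]
    R=Ro.from_euler("z",w).as_matrix()
    for P,mk in views:
        q=proj(P,np.vstack(parts)@R.T+[x,y,z0]); a=np.floor(q.min(0)-pad).astype(int); b=np.ceil(q.max(0)+pad).astype(int)
        a=np.maximum(a,0); b=np.minimum(b,[640,400]); win=((a[0],a[1],b[0]-a[0],b[1]-a[1]),S)
        c=mk[a[1]:b[1],a[0]:b[0]].astype(np.float32); data.append((P,cv2.resize(c,None,fx=S,fy=S,interpolation=cv2.INTER_LINEAR),win))
    def cost(v):
        t=0
        for P,c,win in data:
            m=sil(P,parts,v[0],v[1],v[2],z0,win); t+=np.abs(m-c).sum()/max(c.sum(),1)
        return t
    best=None
    for k in range(2):
        v0=[x,y,w] if best is None else best.x
        sim=np.array([v0,np.add(v0,[.012,0,0]),np.add(v0,[0,.012,0]),np.add(v0,[0,0,.15])])
        r=minimize(cost,v0,method="Nelder-Mead",options=dict(initial_simplex=sim,xatol=1e-5,fatol=1e-5))
        if best is None or r.fun<best.fun: best=r
    return best.x,best.fun
def blue(im):
    h=cv2.cvtColor(im,cv2.COLOR_BGR2HSV).astype(int); return ((h[...,0]>108)&(h[...,0]<130)&(h[...,1]>150)&(h[...,2]>25))
def comp(mask,px,close=0):
    m=mask.astype(np.uint8)
    if close: m=cv2.morphologyEx(m,cv2.MORPH_CLOSE,np.ones((close,close)))
    n,l,st,ce=cv2.connectedComponentsWithStats(m)
    d=[(np.hypot(*(ce[i]-px)),i) for i in range(1,n) if st[i,4]>30]
    return l==min(d)[1]
def hullfill(m):
    pts=cv2.findNonZero(m.astype(np.uint8)); o=np.zeros(m.shape,np.uint8); cv2.fillConvexPoly(o,cv2.convexHull(pts),1); return o>0
def draw(P,im,name,v,z0=0,col=(0,0,255)):
    R=Ro.from_euler("z",v[2]).as_matrix()
    for p in M[name]:
        q=proj(P,p@R.T+[v[0],v[1],z0]); cv2.polylines(im,[np.round(cv2.convexHull(q.astype(np.float32))*16).astype(np.int32)],1,col,1,cv2.LINE_AA,4)
E
python3 - <<'E'
from h import *
Pt,it=snap("top","t2"); Ps,is_=snap("scene","s2")
def hs(im,p): 
    return cv2.cvtColor(im,cv2.COLOR_BGR2HSV)[p[1],p[0]]
print("blue",[hs(it,p) for p in [(281,258),(240,258),(458,222),(206,268),(314,167)]],[hs(is_,p) for p in [(265,120),(270,135),(397,258),(373,230)]])
print("stop",[hs(it,p) for p in [(364,205),(400,184),(420,184)]],[hs(is_,p) for p in [(262,190),(283,196)]])
print("rack",[hs(it,p) for p in [(229,182),(229,200)]],"mat",hs(it,(300,180)),"block",hs(it,(321,241)),"tray",hs(it,(310,262)))
for n,(x,y,w) in dict(seat_a=(.655,.065,0.3),seat_b=(.438,.149,-.3),seat_c=(.433,.24,.6),seat_d=(.408,.311,.3)).items():
    vs=[(Pt,comp(blue(it),proj(Pt,[x,y,.015])[0])),(Ps,comp(blue(is_),proj(Ps,[x,y,.015])[0]))]
    for sel in (vs,vs[:1],vs[1:]):
        best=min((fit(sel,"seat",x,y,w0) for w0 in (-.6,-.2,.2,.6)),key=lambda r:r[1]); print(n,np.round(best[0],4),round(best[1],3))
x,y,w=.53,-.27,1.45
vs=[(Pt,hullfill(comp(blue(it),(458,222)))),(Ps,hullfill(comp(blue(is_),(265,130))))]
for sel in (vs,vs[:1],vs[1:]): print("van",*fit(sel,"van",x,y,w))
E
```

```text
blue [array([115, 209, 110], dtype=uint8), array([116, 210, 124], dtype=uint8), array([115, 233, 117], dtype=uint8), array([115, 210, 124], dtype=uint8), array([116, 212, 106], dtype=uint8)] [array([116, 193, 127], dtype=uint8), array([118, 150,  61], dtype=uint8), array([114, 196,  99], dtype=uint8), array([115, 194, 108], dtype=uint8)]
stop [array([ 14, 168, 112], dtype=uint8), array([ 14, 168, 120], dtype=uint8), array([ 14, 170, 123], dtype=uint8)] [array([ 13, 135, 123], dtype=uint8), array([ 14, 132, 120], dtype=uint8)]
rack [array([ 20, 114, 174], dtype=uint8), array([ 20, 115, 168], dtype=uint8)] mat [ 77 158  71] block [ 15 142 138] tray [96 27 47]
seat_a [0.6561 0.0694 0.6699] 0.442
seat_a [0.655  0.0695 0.6566] 0.133
seat_a [0.6573 0.0677 0.8286] 0.272
seat_b [ 0.4364  0.1459 -0.3857] 0.448
seat_b [ 0.4356  0.1461 -0.3974] 0.107
seat_b [0.4369 0.1421 0.9887] 0.277
seat_c [0.4306 0.2407 0.6757] 0.442
seat_c [0.4297 0.2418 0.6448] 0.127
seat_c [0.4318 0.2404 0.6798] 0.276
seat_d [0.4073 0.3153 0.3913] 0.459
seat_d [0.4072 0.3155 0.3332] 0.145
seat_d [0.4095 0.3149 0.5027] 0.286
van [ 0.53088266 -0.26522918  1.37320335] 0.09518246352672577
van [ 0.52996023 -0.26493429  1.3799144 ] 0.027003511786460876
van [ 0.53169809 -0.26740422  1.37079718] 0.05216177925467491
```

Run:
```python
from h import *
Pt,it=snap("top"); Ps,is_=snap("scene")
H=cv2.cvtColor(it,cv2.COLOR_BGR2HSV).astype(int); G=cv2.cvtColor(is_,cv2.COLOR_BGR2HSV).astype(int)
w=lambda H,s,v:(H[...,0]>5)&(H[...,0]<26)&(H[...,1]>s)&(H[...,2]>v)
res={}
a=comp(w(H,100,40),(385,190)); b=comp(w(G,80,40),(265,185))
for sel in ([(Pt,a),(Ps,b)],[(Pt,a)],[(Ps,b)]): r=fit(sel,"stop",.57,-.15,1.57); print("stop",*r); res.setdefault("stop",r[0])
a=hullfill(comp(w(H,60,40),(229,190))); b=hullfill(comp(w(G,60,40),(347,305)))
for sel in ([(Pt,a),(Ps,b)],[(Pt,a)],[(Ps,b)]): r=fit(sel,"rack",.59,.272,-.1); print("rack",*r); res.setdefault("rack",r[0])
a=hullfill(comp(w(H,60,40),(321,241))); b=hullfill(comp(w(G,60,40),(339,203)))
for sel in ([(Pt,a),(Ps,b)],[(Pt,a)],[(Ps,b)]): r=fit(sel,"block",.479,.052,-.4,z0=-.001); print("block",*r); res.setdefault("block",r[0])
g=(H[...,1]<70)&(H[...,2]<110)|w(H,60,40); a=comp(g,(321,245)); a=cv2.morphologyEx(a.astype(np.uint8),cv2.MORPH_OPEN,np.ones((7,7)))>0
r=fit([(Pt,hullfill(a))],"tray",.478,.054,-.4); print("tray",*r); res["tray"]=r[0]
for P,im,f in((Pt,it,"ot"),(Ps,is_,"os")):
    for k,v in res.items(): draw(P,im,k,v,-.001 if k=="block" else 0)
    draw(P,im,"van",[.5309,-.2652,1.3732])
    for v in [[.6561,.0694,.67],[.4364,.1459,-.39],[.4306,.2407,.66],[.4073,.3153,.36]]: draw(P,im,"seat",v)
crop(it,160,140,200,170,4,"ot1");crop(it,330,160,200,100,4,"ot2");crop(is_,220,90,240,280,2.1,"os1")
for k,v in res.items(): print(k,np.round(v,4))
```

```text
stop [ 0.57314251 -0.15736527  1.56538777] 0.5940830707550049
stop [ 0.5725136  -0.15754442  1.57088042] 0.22922460734844208
stop [ 0.57413066 -0.15797668  1.56392062] 0.3225777745246887
rack [ 0.59736095  0.27497286 -0.10313944] 0.05299624055624008
rack [ 0.59666678  0.27548376 -0.10275928] 0.02046343870460987
rack [ 0.59839576  0.27416233 -0.10727703] 0.021258993074297905
block [ 0.48058038  0.0486183  -0.36310043] 0.19332098960876465
block [ 0.48013705  0.04973984 -0.35763888] 0.06616950780153275
block [ 0.48055989  0.04646832 -0.34715242] 0.07424033433198929
tray [ 0.47521201  0.05204567 -0.30127507] 0.05151304975152016
stop [ 0.5731 -0.1574  1.5654]
rack [ 0.5974  0.275  -0.1031]
block [ 0.4806  0.0486 -0.3631]
tray [ 0.4752  0.052  -0.3013]
```

View pics/ot1.png

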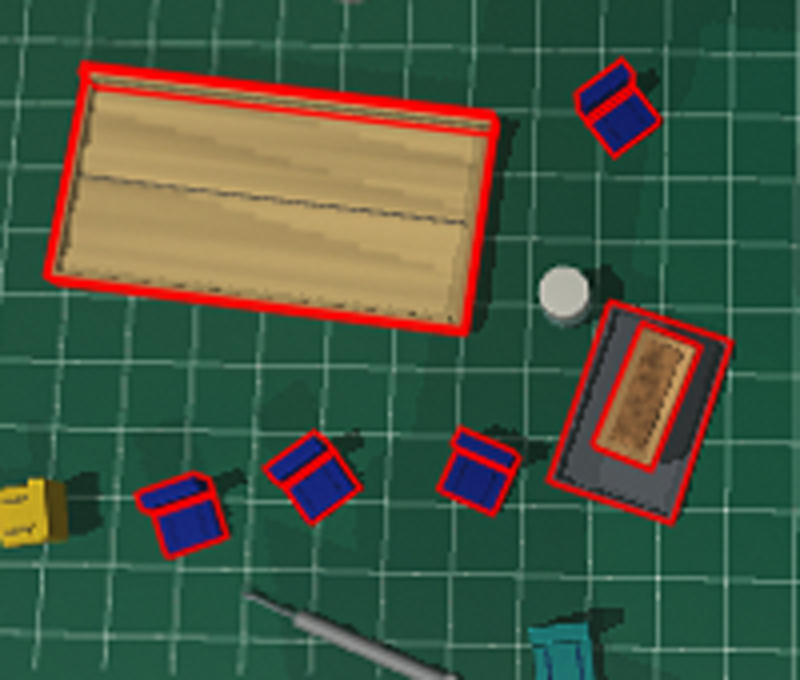

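View pics/ot2.png

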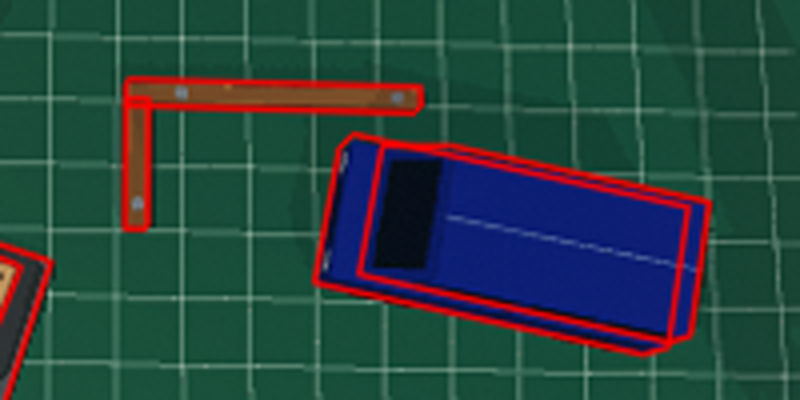

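View pics/os1.png

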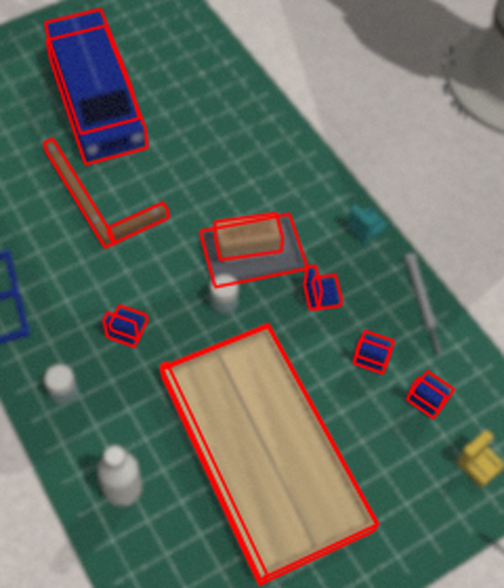

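Candidates for the target objects:
- **Van:** only the blue shell at top px (458,222). The blue chassis at (361,127) and the dark sprue tray at (610,235) are different things.
- **Seats:** the blue ones at (314,167), (281,258), (238,260) and (206,268). I leave the turquoise one (301,302) and the yellow one (167,268) alone.

The close crops confirm these choices. I'll start with the van.

```bash
cat >> h.py <<'E'
def go(x,y,z,yaw=None):
    s=read_state(); p=s["tool_pos"]; r=s["eef_rot"]; R=Ro.from_euler("xyz",r).as_matrix()
    d=np.array([x,y,z])-p; t=R.T@d*1000
    dy=0 if yaw is None else -((yaw-r[2]+np.pi)%(2*np.pi)-np.pi)
    print("t",round(s["t"],1),"pos",np.round(p,4),"rot",np.round(r,3),"F",np.round(s["contact_force"],1),"gap",round(s["finger_gap"],4))
    print(" dp total mm",np.round(t,1),"tool yaw",round(dy,3),"| after yaw dp:",np.round((R@Ro.from_euler("z",dy).as_matrix()).T@d*1000,1))
E
python3 -m crank '[{"dp":[41,-22,0],"yaw":0},{"dp":[41,-22,0],"yaw":0},{"dp":[41,-22,0],"yaw":0},{"dp":[41,-22,0],"yaw":0},{"dp":[41,-22,0],"yaw":0},{"dp":[41,-22,0],"yaw":0},{"dp":[41,-22,0],"yaw":0},{"dp":[41,-22,0],"yaw":0},{"dp":[41,-22,0],"yaw":0},{"dp":[41,-22,0],"yaw":0},{"dp":[0,0,0],"yaw":-0.149},{"dp":[0,0,0],"yaw":-0.149},{"dp":[0,0,0],"yaw":-0.149},{"dp":[0,0,0],"yaw":-0.149},{"dp":[0,0,0],"yaw":-0.149},{"dp":[0,0,0],"yaw":-0.149},{"dp":[0,0,0],"yaw":-0.149}]' 100
python3 -c "
from h import *
go(.530,-.270,.11,1.373)"
```

```text
t: 2.8
tool_pos: [0.5417, -0.2603, 0.2463]
eef_rot: [3.136, 0.003, 1.364]
contact_force: [-0.3, 0.2, -0.1]
finger_gap: 0.092
t 2.8 pos [ 0.5417 -0.2603  0.2463] rot [3.136e+00 3.000e-03 1.364e+00] F [-0.3  0.2 -0.1] gap 0.092
 dp total mm [-11.4 -10.3 136.3] tool yaw -0.009 | after yaw dp: [-11.3 -10.4 136.3]
```

```bash
python3 -m crank '[{"dp":[-11,-10,10],"yaw":-0.009},{"dp":[0,0,0],"yaw":0},{"dp":[0,0,0],"yaw":0}]'
python3 - <<'E'
from h import *
P,im=snap("wrist")
go(.530,-.270,.062,1.373)
draw(P,im,"van",[.5309,-.2652,1.3732]); draw(P,im,"stop",[.5731,-.1574,1.5654]); cv2.imwrite("pics/w3.png",im)
E
```

```text
t: 3.1
tool_pos: [0.5303, -0.269, 0.2367]
eef_rot: [3.134, 0.003, 1.377]
contact_force: [0.3, -0.2, 0.3]
finger_gap: 0.092
t 3.1 pos [ 0.5299 -0.2693  0.2365] rot [3.135e+00 3.000e-03 1.377e+00] F [-0.5 -0.8  0.2] gap 0.092
 dp total mm [-1.000e-01 -9.000e-01  1.745e+02] tool yaw 0.004 | after yaw dp: [-1.000e-01 -9.000e-01  1.745e+02]
```

View pics/w3.png

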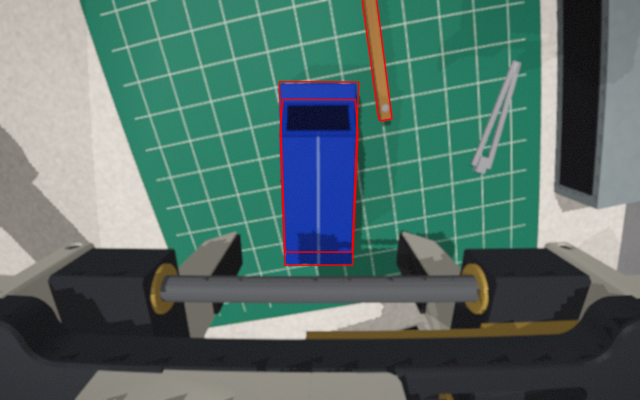

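The wrist view agrees with the van fit (outline x 280–358 px, tail at row 264), and the stop fits too. Descending over the cabin.

```bash
python3 -m crank '[{"dp":[0,-1,40],"yaw":0},{"dp":[0,0,40],"yaw":0},{"dp":[0,0,40],"yaw":0},{"dp":[0,0,30],"yaw":0},{"dp":[0,0,0],"yaw":0},{"dp":[0,0,0],"yaw":0}]'
python3 -c "
from h import *
go(.530,-.270,.063,1.373)"
```

```text
t: 3.75
tool_pos: [0.5393, -0.2715, 0.0926]
eef_rot: [3.122, 0.012, 1.374]
contact_force: [-0.0, -0.6, -0.0]
finger_gap: 0.0918
t 3.8 pos [ 0.5393 -0.2715  0.0926] rot [3.122 0.012 1.374] F [-0.  -0.6 -0. ] gap 0.0918
 dp total mm [ 0.1 -9.9 29.4] tool yaw 0.001 | after yaw dp: [ 0.1 -9.9 29.4]
```

```bash
python3 -m crank '[{"dp":[0,-9,0],"yaw":0},{"dp":[0,0,0],"yaw":0},{"dp":[0,0,0],"yaw":0}]'
python3 -c "
from h import *
go(.530,-.270,.063,1.373)"
```

```text
t: 4.05
tool_pos: [0.5315, -0.2688, 0.0935]
eef_rot: [3.12, 0.012, 1.374]
contact_force: [0.4, 0.1, 0.2]
finger_gap: 0.0919
t 4.0 pos [ 0.5315 -0.2688  0.0935] rot [3.12  0.012 1.374] F [0.4 0.1 0.2] gap 0.0919
 dp total mm [-1.1 -1.9 30.4] tool yaw 0.001 | after yaw dp: [-1.1 -1.9 30.4]
```

```bash
python3 -m crank '[{"dp":[0,-2,8],"yaw":0},{"dp":[0,0,8],"yaw":0},{"dp":[0,0,8],"yaw":0},{"dp":[0,0,0],"yaw":0}]'
python3 - <<'E'
from h import *
go(.530,-.270,.063,1.373)
P,im=snap("top"); crop(im,370,160,170,110,4,"t4")
E
```

```text
t: 4.45
tool_pos: [0.5295, -0.2689, 0.0669]
eef_rot: [3.12, 0.012, 1.374]
contact_force: [-0.5, -0.2, 0.1]
finger_gap: 0.0917
t 4.5 pos [ 0.5295 -0.2689  0.0669] rot [3.12  0.012 1.374] F [-0.5 -0.2  0.1] gap 0.0917
 dp total mm [-0.9  0.6  3.9] tool yaw 0.001 | after yaw dp: [-0.9  0.6  3.9]
```

View pics/t4.png

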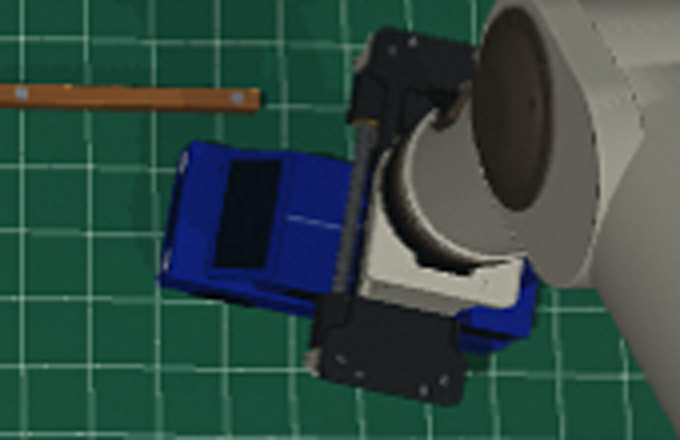

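```bash
python3 -m crank '[{"dp":[0,0,0],"yaw":0},{"dp":[0,0,0],"yaw":0},{"dp":[0,0,0],"yaw":0},{"dp":[0,0,0],"yaw":0}]' 75
python3 - <<'E'
from h import *
go(.573,-.157,.067,1.568)
P,im=snap("scene"); crop(im,200,60,200,160,4,"s5")
E
```

```text
t: 4.9
tool_pos: [0.5301, -0.2688, 0.0672]
eef_rot: [3.12, 0.012, 1.374]
contact_force: [-0.3, -0.5, -2.0]
finger_gap: 0.0784
t 4.9 pos [ 0.5301 -0.2688  0.0672] rot [3.12  0.012 1.374] F [-0.3 -0.5 -2. ] gap 0.0784
 dp total mm [118.   20.2  -0.7] tool yaw -0.194 | after yaw dp: [111.9  42.6  -0.7]
```

View pics/s5.png

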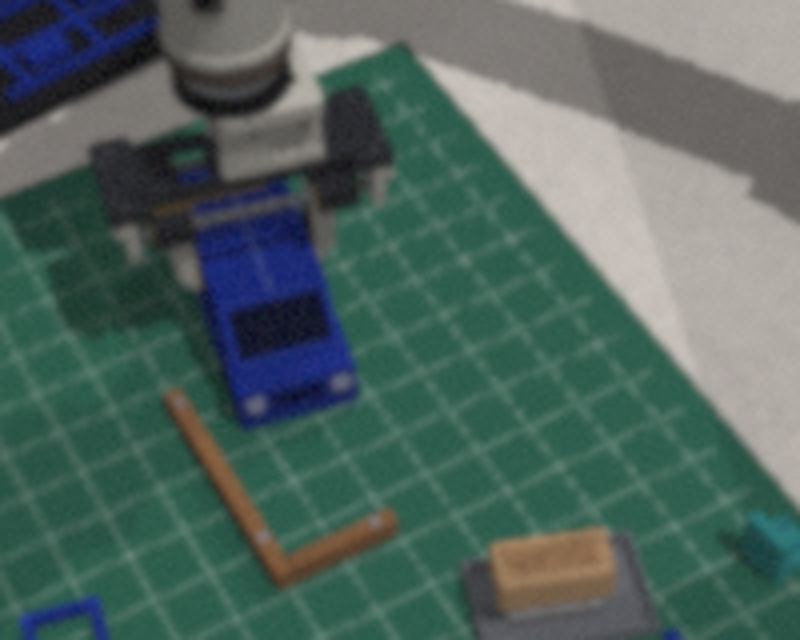

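```bash
python3 -m crank '[{"dp":[0,0,1],"yaw":0},{"dp":[0,0,1],"yaw":-0.05},{"dp":[0,0,0.5],"yaw":-0.05},{"dp":[0,0,0.5],"yaw":-0.05},{"dp":[0,0,0.5],"yaw":-0.04}]'
python3 - <<'E'
from h import *
go(.573,-.157,.067,1.568)
E
```

```text
t: 5.45
tool_pos: [0.5319, -0.2678, 0.0672]
eef_rot: [3.12, 0.017, 1.569]
contact_force: [0.3, 0.9, 2.6]
finger_gap: 0.0783
t 5.5 pos [ 0.5319 -0.2678  0.0672] rot [3.12  0.017 1.569] F [0.3 0.9 2.6] gap 0.0783
 dp total mm [110.9  40.9  -0.8] tool yaw 0.001 | after yaw dp: [110.9  40.8  -0.8]
```

```bash
python3 -m crank '[{"dp":[9,3,0],"yaw":0},{"dp":[9,3,0],"yaw":0},{"dp":[9,3,0],"yaw":0},{"dp":[9,3,0],"yaw":0},{"dp":[9,3,0],"yaw":0}]'
python3 - <<'E'
from h import *
go(.569,-.165,.067,1.568)
E
```

```text
t: 5.95
tool_pos: [0.5475, -0.2228, 0.0672]
eef_rot: [3.12, 0.02, 1.564]
contact_force: [-0.2, -2.2, 0.4]
finger_gap: 0.078
t 6.0 pos [ 0.5475 -0.2228  0.0672] rot [3.12  0.02  1.564] F [-0.2 -2.2  0.4] gap 0.078
 dp total mm [57.9 21.1 -0.5] tool yaw -0.004 | after yaw dp: [57.9 21.3 -0.5]
```

```bash
python3 -m crank '[{"dp":[9,3,0.8],"yaw":0},{"dp":[9,3,0.8],"yaw":0},{"dp":[9,3,0.4],"yaw":0},{"dp":[9,3,0.4],"yaw":-0.004},{"dp":[9,3,0.3],"yaw":0},{"dp":[9,3,0.3],"yaw":0}]'
python3 - <<'E'
from h import *
go(.569,-.165,.067,1.568)
P,im=snap("top"); crop(im,320,150,170,110,4,"t6")
P,im=snap("scene"); crop(im,200,60,200,160,4,"s6")
E
```

```text
t: 6.55
tool_pos: [0.5689, -0.1719, 0.0672]
eef_rot: [3.119, 0.034, 1.566]
contact_force: [-1.1, -6.3, 6.8]
finger_gap: 0.0779
t 6.5 pos [ 0.5689 -0.1719  0.0672] rot [3.119 0.034 1.566] F [-1.1 -6.3  6.8] gap 0.0779
 dp total mm [ 6.9  0.1 -0. ] tool yaw -0.002 | after yaw dp: [ 6.9  0.1 -0. ]
```

View pics/t6.png

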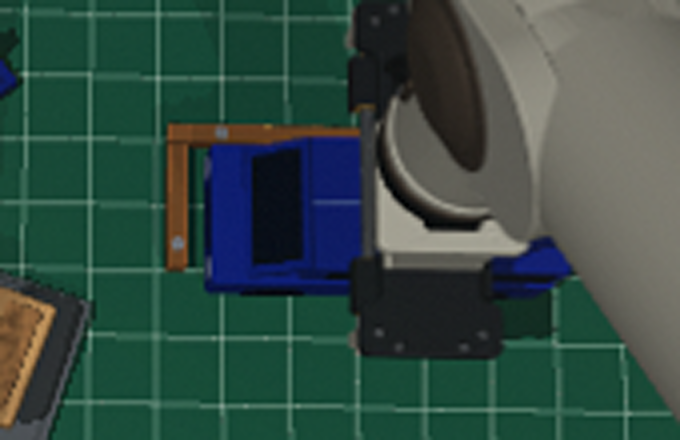

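View pics/s6.png

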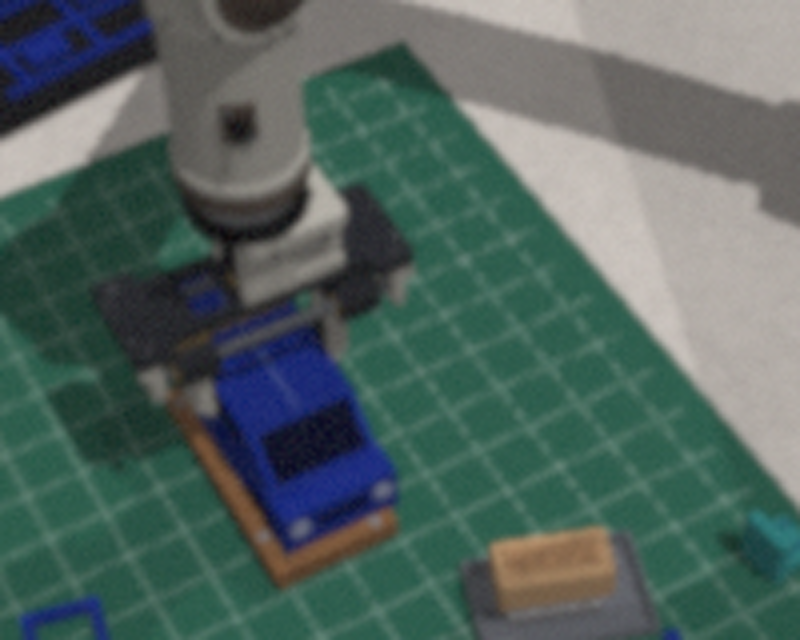

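```bash
python3 -m crank '[{"dp":[3,1,0],"yaw":0},{"dp":[3,1,0],"yaw":0}]'; python3 -m crank '[{"dp":[2,1,0],"yaw":0}]';python3 -m crank '[{"dp":[2,1,0],"yaw":0}]'
```

```text
t: 6.85
tool_pos: [0.5718, -0.1631, 0.0673]
eef_rot: [3.118, 0.032, 1.569]
contact_force: [-0.9, -4.4, 4.9]
finger_gap: 0.0782
t: 6.95
tool_pos: [0.5726, -0.1615, 0.0672]
eef_rot: [3.118, 0.033, 1.569]
contact_force: [-0.9, -4.7, 5.3]
finger_gap: 0.0778
t: 7.05
tool_pos: [0.5728, -0.1612, 0.0671]
eef_rot: [3.12, 0.036, 1.568]
contact_force: [-4.7, -8.5, 7.6]
finger_gap: 0.078
```

```bash
python3 -m crank '[{"dp":[2,1,0],"yaw":0}]';python3 -m crank '[{"dp":[1.5,1.5,0],"yaw":0}]';python3 -m crank '[{"dp":[1,1,0],"yaw":0}]'
```

```text
t: 7.15
tool_pos: [0.5728, -0.1612, 0.0671]
eef_rot: [3.122, 0.038, 1.567]
contact_force: [-5.1, -7.5, 9.2]
finger_gap: 0.0782
t: 7.25
tool_pos: [0.573, -0.1612, 0.0671]
eef_rot: [3.125, 0.041, 1.566]
contact_force: [-6.3, -5.1, 10.6]
finger_gap: 0.0779
t: 7.35
tool_pos: [0.5731, -0.1612, 0.0672]
eef_rot: [3.127, 0.042, 1.566]
contact_force: [-4.0, -3.7, 7.1]
finger_gap: 0.0777
```

```bash
python3 -m crank '[{"dp":[0,0,0],"yaw":0},{"dp":[0,0,0],"yaw":0},{"dp":[0,0,0],"yaw":0}]' 100
python3 -m crank '[{"dp":[0,0,-10],"yaw":0},{"dp":[0,0,-20],"yaw":0},{"dp":[0,0,-40],"yaw":0},{"dp":[0,0,-40],"yaw":0},{"dp":[0,0,-30],"yaw":0},{"dp":[-30,0,-30],"yaw":0},{"dp":[-40,0,0],"yaw":0},{"dp":[-40,0,0],"yaw":0},{"dp":[0,0,0],"yaw":0}]'
python3 - <<'E'
from h import *
P,im=snap("top"); crop(im,320,150,170,110,4,"t7")
Ps,is_=snap("scene"); crop(is_,200,60,200,160,4,"s7")
go(.573,-.157,.067,1.568)
E
```

```text
t: 7.65
tool_pos: [0.5729, -0.1581, 0.0662]
eef_rot: [3.127, 0.038, 1.566]
contact_force: [-0.3, -0.3, 0.4]
finger_gap: 0.0913
t: 8.55
tool_pos: [0.5726, -0.2566, 0.2512]
eef_rot: [3.123, 0.032, 1.579]
contact_force: [-0.5, -0.9, -0.8]
finger_gap: 0.0917
t 8.7 pos [ 0.5732 -0.2498  0.2508] rot [3.123 0.028 1.585] F [-0.6  1.3 -0.1] gap 0.0912
 dp total mm [ 98.   -2.2 181.1] tool yaw 0.017 | after yaw dp: [ 97.9  -3.9 181.1]
```

View pics/t7.png

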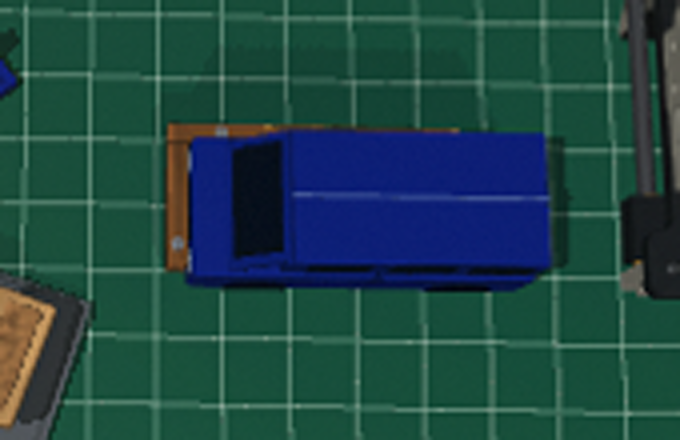

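View pics/s7.png

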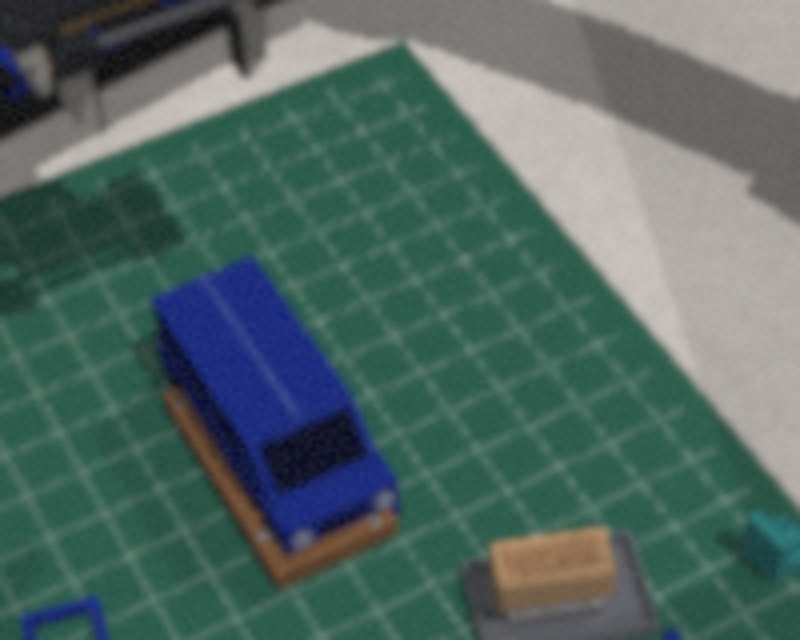

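Run:
```python
from h import *
Pt,it=snap("top"); Ps,is_=snap("scene"); Pw,iw=snap("wrist","w7")
b2=lambda im:(lambda h:(h[...,0]>105)&(h[...,0]<130)&(h[...,1]>100)&(h[...,2]>25))(cv2.cvtColor(im,cv2.COLOR_BGR2HSV).astype(int))
vs=[(Pt,hullfill(comp(blue(it),(410,200)))),(Ps,hullfill(comp(b2(is_),(270,160))))]
for sel in (vs,vs[:1],vs[1:]): print("van",*fit(sel,"van",.573,-.157,1.57))
```

```text
van [ 0.57173792 -0.15907501  1.57792969] 0.1346810907125473
van [ 0.57110496 -0.15841583  1.576531  ] 0.031044060364365578
van [ 0.57205391 -0.16863146  1.57816993] 0.08310804516077042
```

View pics/w7.png

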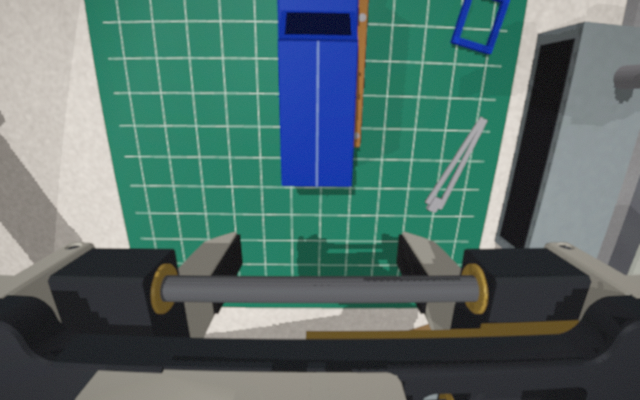

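```bash
python3 -m crank '[{"dp":[-25,0,20],"yaw":0},{"dp":[-25,0,40],"yaw":0},{"dp":[0,0,40],"yaw":0},{"dp":[0,0,40],"yaw":0},{"dp":[0,0,30],"yaw":0},{"dp":[0,0,10],"yaw":0},{"dp":[0,0,0],"yaw":0}]' 0
python3 -c "
from h import *
go(.573,-.27,.045,1.57)"
```

```text
t: 9.5
tool_pos: [0.583, -0.2915, 0.0683]
eef_rot: [3.12, 0.026, 1.607]
contact_force: [-0.2, 0.5, 0.0]
finger_gap: 0.0406
t 9.5 pos [ 0.583  -0.2915  0.0683] rot [3.12  0.026 1.607] F [-0.2  0.5  0. ] gap 0.0406
 dp total mm [22.4 -9.7 22.5] tool yaw 0.037 | after yaw dp: [ 22.1 -10.5  22.5]
```

```bash
python3 -m crank '[{"dp":[-5,-5,10],"yaw":0.037},{"dp":[0,-5,10],"yaw":0},{"dp":[0,0,3],"yaw":0},{"dp":[0,0,0],"yaw":0},{"dp":[0,0,0],"yaw":0}]' 0
python3 -m crank '[{"dp":[8,0,0],"yaw":0},{"dp":[8,0,0],"yaw":0},{"dp":[5,0,0],"yaw":0}]'
python3 -c "
from h import *
go(.573,-.27,.045,1.57)"
```

```text
t: 10.0
tool_pos: [0.5764, -0.2976, 0.0491]
eef_rot: [3.112, 0.028, 1.568]
contact_force: [0.3, 0.4, 0.2]
finger_gap: 0.0019
t: 10.3
tool_pos: [0.5774, -0.2762, 0.0499]
eef_rot: [3.109, 0.029, 1.566]
contact_force: [0.4, 0.0, 0.5]
finger_gap: 0.0002
t 10.3 pos [ 0.5774 -0.2762  0.0499] rot [3.109 0.029 1.566] F [0.4 0.  0.5] gap 0.0002
 dp total mm [ 6.3 -4.6  4.6] tool yaw -0.004 | after yaw dp: [ 6.4 -4.6  4.6]
```

```bash
python3 -m crank '[{"dp":[0,-3,5],"yaw":0},{"dp":[4,0,0],"yaw":0},{"dp":[3,0,0],"yaw":0}]'; python3 -m crank '[{"dp":[3,0,0],"yaw":0}]'; python3 -m crank '[{"dp":[3,0,0],"yaw":0}]'; python3 -m crank '[{"dp":[3,0,0],"yaw":0}]'
```

```text
t: 10.6
tool_pos: [0.5747, -0.2693, 0.0448]
eef_rot: [3.109, 0.032, 1.568]
contact_force: [1.2, -8.4, 4.3]
finger_gap: 0.0005
t: 10.7
tool_pos: [0.5743, -0.2693, 0.045]
eef_rot: [3.109, 0.035, 1.566]
contact_force: [-1.0, -6.9, 0.9]
finger_gap: 0.0004
t: 10.8
tool_pos: [0.5736, -0.2694, 0.045]
eef_rot: [3.11, 0.039, 1.564]
contact_force: [-2.0, -5.8, 1.3]
finger_gap: 0.0009
t: 10.9
tool_pos: [0.5733, -0.2695, 0.0451]
eef_rot: [3.11, 0.043, 1.562]
contact_force: [1.1, -6.6, 0.8]
finger_gap: 0.0003
```

```bash
python3 -m crank '[{"dp":[-10,0,0],"yaw":0},{"dp":[-15,0,0],"yaw":0},{"dp":[0,-25,0],"yaw":-0.005},{"dp":[0,-30,0],"yaw":0},{"dp":[0,-30,0],"yaw":0},{"dp":[30,0,0],"yaw":0},{"dp":[30,0,0],"yaw":0},{"dp":[30,0,0],"yaw":0},{"dp":[30,0,0],"yaw":0},{"dp":[10,0,0],"yaw":0},{"dp":[0,0,0],"yaw":0}]'
python3 -c "
from h import *
go(.51,-.157,.045,1.57)"
```

```text
t: 12.0
tool_pos: [0.4867, -0.1741, 0.0371]
eef_rot: [3.107, 0.044, 1.552]
contact_force: [-0.7, -0.3, 0.5]
finger_gap: 0.0004
t 12.0 pos [ 0.4867 -0.1741  0.0371] rot [3.107 0.044 1.552] F [-0.7 -0.3  0.5] gap 0.0004
 dp total mm [17.1 23.2 -7.8] tool yaw -0.018 | after yaw dp: [16.7 23.5 -7.8]
```

```bash
python3 -m crank '[{"dp":[10,0,-8],"yaw":-0.018},{"dp":[5,10,0],"yaw":0},{"dp":[0,6,0],"yaw":0},{"dp":[0,4,0],"yaw":0}]'; python3 -m crank '[{"dp":[0,3,0],"yaw":0}]'; python3 -m crank '[{"dp":[0,3,0],"yaw":0}]'; python3 -m crank '[{"dp":[0,3,0],"yaw":0}]'; python3 -m crank '[{"dp":[0,3,0],"yaw":0}]'
```

```text
t: 12.4
tool_pos: [0.5088, -0.1627, 0.0462]
eef_rot: [3.107, 0.046, 1.566]
contact_force: [0.1, 0.4, -0.5]
finger_gap: 0.0004
t: 12.5
tool_pos: [0.5126, -0.1634, 0.0463]
eef_rot: [3.107, 0.046, 1.565]
contact_force: [-0.8, 0.7, 0.1]
finger_gap: 0.0008
t: 12.6
tool_pos: [0.5153, -0.1639, 0.0462]
eef_rot: [3.108, 0.047, 1.564]
contact_force: [-3.1, -0.1, 1.9]
finger_gap: 0.0008
t: 12.7
tool_pos: [0.5157, -0.1639, 0.0458]
eef_rot: [3.114, 0.047, 1.564]
contact_force: [-14.3, 3.7, 15.6]
finger_gap: 0.0002
t: 12.8
tool_pos: [0.5157, -0.1639, 0.0458]
eef_rot: [3.121, 0.048, 1.563]
contact_force: [-12.5, 1.8, 19.5]
finger_gap: 0.0005
```

```bash
python3 -m crank '[{"dp":[0,-10,0],"yaw":0},{"dp":[0,-20,0],"yaw":0},{"dp":[0,-20,-20],"yaw":0}]'; python3 -m crank '[{"dp":[0,0,-40],"yaw":0},{"dp":[0,0,-40],"yaw":0},{"dp":[0,0,-40],"yaw":0},{"dp":[0,0,-40],"yaw":0}]' 100;  python3 -m crank '[{"dp":[0,0,-20],"yaw":0},{"dp":[0,0,0],"yaw":0}]'
python3 - <<'E'
from h import *
go(.48,.05,.25,2.78)
P,im=snap("top"); crop(im,320,150,170,110,4,"t8")
vs=[(P,hullfill(comp(blue(im),(410,200))))]
print("van",*fit(vs,"van",.573,-.157,1.57))
E
```

```text
t: 13.1
tool_pos: [0.4649, -0.1622, 0.0635]
eef_rot: [3.122, 0.046, 1.564]
contact_force: [-0.6, -1.2, -0.1]
finger_gap: 0.0005
t: 13.5
tool_pos: [0.4543, -0.1546, 0.2233]
eef_rot: [3.136, 0.042, 1.563]
contact_force: [1.2, -1.2, -0.2]
finger_gap: 0.0277
t: 13.7
tool_pos: [0.457, -0.1546, 0.2492]
eef_rot: [3.127, 0.047, 1.562]
contact_force: [0.6, -0.2, -0.4]
finger_gap: 0.0436
t 13.7 pos [ 0.457  -0.1546  0.2492] rot [3.127 0.047 1.562] F [ 0.6 -0.2 -0.4] gap 0.0436
 dp total mm [204.5  21.5 -10.1] tool yaw -1.218 | after yaw dp: [ 50.6 199.3 -10.1]
van [ 0.57038035 -0.07175302  1.59227477] 0.572350263595581
```

View pics/t8.png

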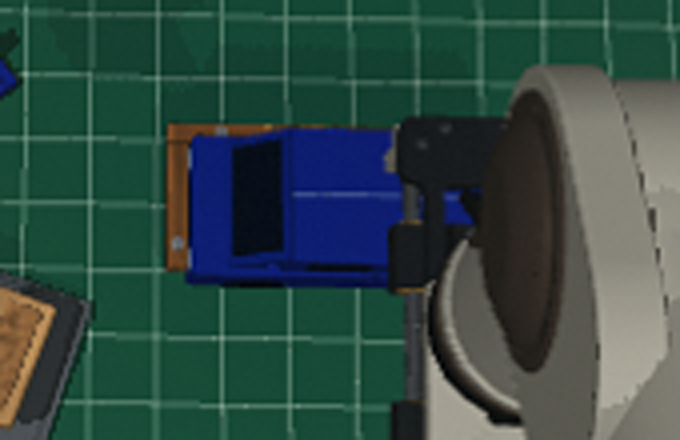

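```bash
python3 -m crank '[{"dp":[40,4,0],"yaw":0},{"dp":[40,4,0],"yaw":0},{"dp":[40,4,0],"yaw":0},{"dp":[40,4,0],"yaw":0},{"dp":[40,4,0],"yaw":0}]' 100;python3 -m crank '[{"dp":[0,0,0],"yaw":0},{"dp":[0,0,0],"yaw":0}]';  python3 -m crank '[{"dp":[0,0,0],"yaw":-0.149},{"dp":[0,0,0],"yaw":-0.149},{"dp":[0,0,0],"yaw":-0.149},{"dp":[0,0,0],"yaw":-0.149},{"dp":[0,0,0],"yaw":-0.149},{"dp":[0,0,0],"yaw":-0.149},{"dp":[0,0,0],"yaw":-0.149},{"dp":[0,0,0],"yaw":-0.149},{"dp":[0,0,0],"yaw":0}]'
python3 - <<'E'
from h import *
go(.48,.05,.25,2.78)
E
```

```text
t: 14.25
tool_pos: [0.476, 0.0411, 0.2317]
eef_rot: [3.137, 0.049, 1.544]
contact_force: [0.4, 0.2, -0.3]
finger_gap: 0.088
t: 14.45
tool_pos: [0.4741, 0.048, 0.229]
eef_rot: [3.14, 0.045, 1.556]
contact_force: [0.3, -0.3, -0.0]
finger_gap: 0.0916
t: 15.35
tool_pos: [0.4686, 0.034, 0.2195]
eef_rot: [-3.091, 0.004, 2.756]
contact_force: [-0.1, -0.5, -0.3]
finger_gap: 0.0918
t 15.3 pos [0.4686 0.034  0.2195] rot [-3.091  0.004  2.756] F [-0.1 -0.5 -0.3] gap 0.0918
 dp total mm [ -4.6  17.6 -31.4] tool yaw -0.024 | after yaw dp: [ -5.1  17.4 -31.4]
```

Run:
```python
from h import *
it=cv2.imread("pics/t2.png"); is_=cv2.imread("pics/s2.png")
Pt=vision.camera_params("top");Ps=vision.camera_params("scene")
H=cv2.cvtColor(it,cv2.COLOR_BGR2HSV).astype(int); G=cv2.cvtColor(is_,cv2.COLOR_BGR2HSV).astype(int)
w=lambda H,s,v:(H[...,0]>5)&(H[...,0]<26)&(H[...,1]>s)&(H[...,2]>v)
a=hullfill(comp(w(H,60,40),(321,241))); b=hullfill(comp(w(G,60,40),(339,203)))
for sel in ([(Pt,a),(Ps,b)],[(Pt,a)],[(Ps,b)]): r=fit(sel,"block",.479,.052,-.4,z0=.003); print("block",*r)
P,im=snap("wrist"); draw(P,im,"block",r[0]*0+[.4802,.0478,-.36],.003); draw(P,im,"tray",[.4752,.052,-.3013]); cv2.imwrite("pics/w9.png",im)
```

```text
block [ 0.48073101  0.04937139 -0.34566067] 0.17229774594306946
block [ 0.47951412  0.04986986 -0.35716503] 0.06540178507566452
block [ 0.4819565  0.0489694 -0.3430247] 0.08037666976451874
```

View pics/w9.png

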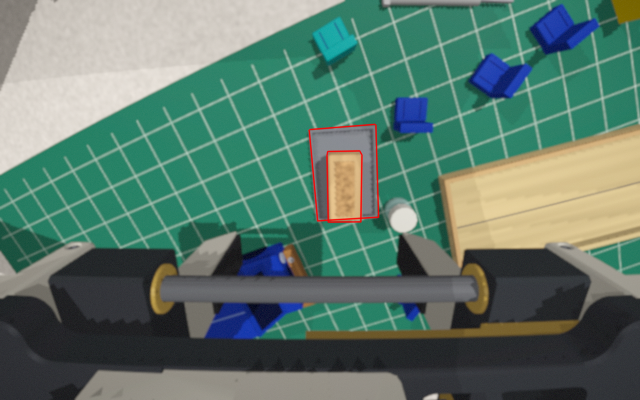

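```bash
python3 -m crank '[{"dp":[-3,9,0],"yaw":-0.03},{"dp":[-2,8,10],"yaw":0},{"dp":[0,0,30],"yaw":0},{"dp":[0,0,30],"yaw":0},{"dp":[0,0,30],"yaw":0},{"dp":[0,0,0],"yaw":0},{"dp":[0,0,0],"yaw":0}]' 65
python3 - <<'E'
from h import *
go(.4805,.0495,.042,2.79)
E
```

```text
t: 16.1
tool_pos: [0.4822, 0.0433, 0.1156]
eef_rot: [-3.091, 0.006, 2.766]
contact_force: [0.4, 1.2, -0.1]
finger_gap: 0.0601
t 16.1 pos [0.4822 0.0433 0.1156] rot [-3.091  0.006  2.766] F [ 0.4  1.2 -0.1] gap 0.0601
 dp total mm [ 4.3  8.9 73.2] tool yaw -0.024 | after yaw dp: [ 4.1  9.  73.2]
```

```bash
python3 -m crank '[{"dp":[2,4,10],"yaw":-0.024},{"dp":[2,5,15],"yaw":0},{"dp":[0,0,15],"yaw":0},{"dp":[0,0,0],"yaw":0},{"dp":[0,0,0],"yaw":0}]' 65
python3 - <<'E'
from h import *
go(.4805,.0495,.042,2.79)
P,im=snap("wrist","w10")
E
```

```text
t: 16.6
tool_pos: [0.4853, 0.0529, 0.0773]
eef_rot: [-3.094, 0.013, 2.793]
contact_force: [-0.4, 0.6, -0.1]
finger_gap: 0.0601
t 16.6 pos [0.4853 0.0529 0.0773] rot [-3.094  0.013  2.793] F [-0.4  0.6 -0.1] gap 0.0601
 dp total mm [ 3.8 -3.1 35.5] tool yaw 0.003 | after yaw dp: [ 3.8 -3.1 35.5]
```

View pics/w10.png

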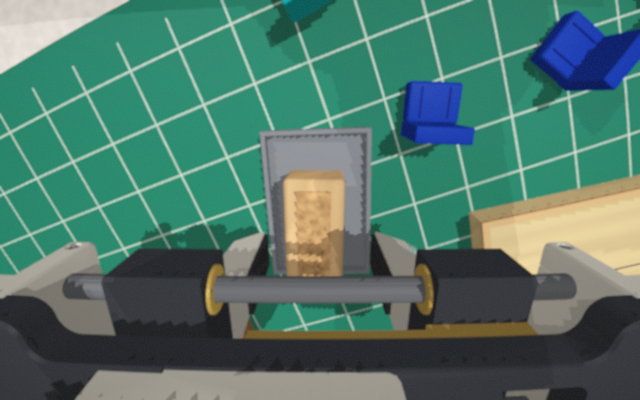

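```bash
python3 -m crank '[{"dp":[2,-3,12],"yaw":0},{"dp":[2,-1,12],"yaw":0},{"dp":[0,0,10],"yaw":0},{"dp":[0,0,0],"yaw":0}]' 65
python3 - <<'E'
from h import *
go(.4805,.0495,.042,2.79)
E
```

```text
t: 17.05
tool_pos: [0.4802, 0.0473, 0.0416]
eef_rot: [-3.094, 0.015, 2.791]
contact_force: [-0.2, -0.2, -0.9]
finger_gap: 0.0595
t 17.1 pos [0.4802 0.0473 0.0416] rot [-3.094  0.015  2.791] F [-0.2 -0.2 -0.9] gap 0.0595
 dp total mm [ 0.4  2.2 -0.5] tool yaw 0.001 | after yaw dp: [ 0.5  2.2 -0.5]
```

```bash
python3 -m crank '[{"dp":[0,2,0],"yaw":0},{"dp":[0,0,0],"yaw":0},{"dp":[0,0,0],"yaw":0},{"dp":[0,0,0],"yaw":0},{"dp":[0,0,0],"yaw":0}]' 20
python3 - <<'E'
from h import *
go(.4805,.0495,.042,2.79)
E
```

```text
t: 17.55
tool_pos: [0.4811, 0.0498, 0.0415]
eef_rot: [-3.094, 0.014, 2.791]
contact_force: [0.8, -0.1, -0.6]
finger_gap: 0.0362
t 17.6 pos [0.4811 0.0498 0.0415] rot [-3.094  0.014  2.791] F [ 0.8 -0.1 -0.6] gap 0.0362
 dp total mm [ 0.4 -0.5 -0.4] tool yaw 0.001 | after yaw dp: [ 0.4 -0.5 -0.4]
```

```bash
python3 -m crank '[{"dp":[0,0,4],"yaw":0},{"dp":[0,0,4],"yaw":0}]'; python3 -m crank '[{"dp":[0,0,3],"yaw":0},{"dp":[0,0,3],"yaw":0}]'; python3 -m crank '[{"dp":[0,0,2],"yaw":0},{"dp":[0,0,2],"yaw":0}]'
```

```text
t: 17.75
tool_pos: [0.4813, 0.0498, 0.0339]
eef_rot: [-3.095, 0.015, 2.791]
contact_force: [-1.8, -0.4, 4.3]
finger_gap: 0.0363
t: 17.95
tool_pos: [0.4818, 0.0502, 0.0299]
eef_rot: [-3.093, 0.017, 2.792]
contact_force: [-10.7, -2.0, 48.4]
finger_gap: 0.036
t: 18.15
tool_pos: [0.4818, 0.0503, 0.0302]
eef_rot: [-3.088, 0.021, 2.794]
contact_force: [-10.4, -1.4, 31.0]
finger_gap: 0.0359
```

```bash
python3 -m crank '[{"dp":[0,0,-8],"yaw":0},{"dp":[0,0,-2],"yaw":0},{"dp":[0,-6,0],"yaw":0},{"dp":[0,-6,0],"yaw":0}]'; python3 -m crank '[{"dp":[0,-4,0],"yaw":0},{"dp":[0,-3,0],"yaw":0}]'
```

```text
t: 18.55
tool_pos: [0.4782, 0.0396, 0.0414]
eef_rot: [-3.087, 0.023, 2.796]
contact_force: [0.1, -0.4, -1.6]
finger_gap: 0.0362
t: 18.75
tool_pos: [0.4751, 0.0322, 0.0409]
eef_rot: [-3.089, 0.021, 2.795]
contact_force: [1.6, 6.9, -0.1]
finger_gap: 0.036
```

```bash
python3 -m crank '[{"dp":[0,-3,0],"yaw":0},{"dp":[0,-3,0],"yaw":0}]'; python3 -m crank '[{"dp":[0,-3,0],"yaw":0},{"dp":[0,-3,0],"yaw":0}]'
```

```text
t: 18.95
tool_pos: [0.4748, 0.0318, 0.0413]
eef_rot: [-3.101, 0.022, 2.798]
contact_force: [3.3, 7.1, -5.1]
finger_gap: 0.0363
t: 19.15
tool_pos: [0.4746, 0.0314, 0.0416]
eef_rot: [-3.112, 0.023, 2.802]
contact_force: [3.3, 6.3, -4.9]
finger_gap: 0.0357
```

```bash
python3 -m crank '[{"dp":[0,-3,0.3],"yaw":0},{"dp":[0,-3,0.3],"yaw":0}]'; python3 -m crank '[{"dp":[0,-3,0.3],"yaw":0},{"dp":[0,-3,0.3],"yaw":0}]'
```

```text
t: 19.35
tool_pos: [0.4743, 0.031, 0.0414]
eef_rot: [-3.124, 0.024, 2.806]
contact_force: [1.7, 6.1, -0.9]
finger_gap: 0.0359
t: 19.55
tool_pos: [0.474, 0.0305, 0.0415]
eef_rot: [-3.134, 0.026, 2.81]
contact_force: [1.2, 6.5, -0.4]
finger_gap: 0.0357
```

```bash
python3 -m crank '[{"dp":[0,3,-10],"yaw":0},{"dp":[0,0,-30],"yaw":0},{"dp":[0,0,-35],"yaw":0},{"dp":[0,0,-35],"yaw":0},{"dp":[0,0,-35],"yaw":0},{"dp":[-26,-32,0],"yaw":0},{"dp":[-26,-32,0],"yaw":0},{"dp":[-26,-32,0],"yaw":0},{"dp":[-26,-32,0],"yaw":0},{"dp":[-26,-32,0],"yaw":0},{"dp":[-26,-32,0],"yaw":0},{"dp":[-26,-32,0],"yaw":0}]'
python3 -m crank '[{"dp":[0,0,0],"yaw":0.135},{"dp":[0,0,0],"yaw":0.135},{"dp":[0,0,0],"yaw":0.135},{"dp":[0,0,0],"yaw":0.135},{"dp":[0,0,0],"yaw":0.135},{"dp":[0,0,0],"yaw":0.135},{"dp":[0,0,0],"yaw":0.135},{"dp":[0,0,0],"yaw":0.135},{"dp":[0,0,0],"yaw":0.1},{"dp":[0,0,0],"yaw":0}]'
python3 - <<'E'
from h import *
go(.573,-.2375,.16,1.57)
P,im=snap("top","t11"); crop(im,320,150,200,110,4,"t11")
E
```

```text
t: 20.75
tool_pos: [0.5695, -0.2405, 0.2027]
eef_rot: [-3.126, 0.019, 2.823]
contact_force: [1.0, 0.5, -0.8]
finger_gap: 0.0363
t: 21.75
tool_pos: [0.5625, -0.253, 0.2012]
eef_rot: [-3.141, 0.018, 1.576]
contact_force: [-0.0, 0.5, -0.7]
finger_gap: 0.0361
t 21.8 pos [ 0.5625 -0.253   0.2012] rot [-3.141  0.018  1.576] F [-0.   0.5 -0.7] gap 0.0361
 dp total mm [16.2 10.6 40.9] tool yaw 0.006 | after yaw dp: [16.3 10.5 40.9]
```

View pics/t11.png

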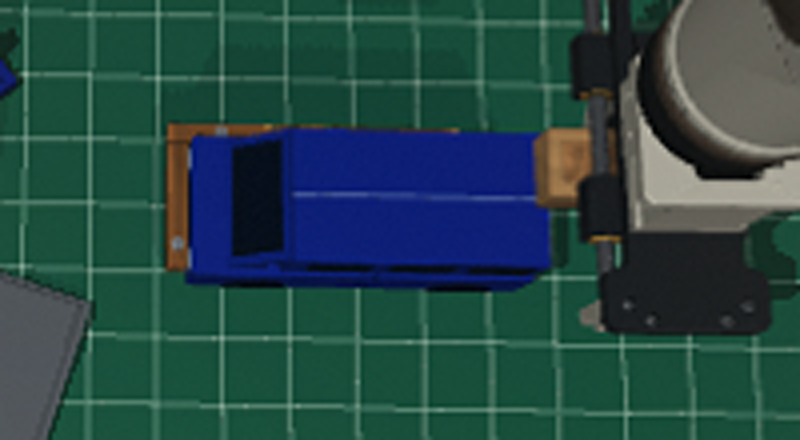

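Run:
```python
from h import *
P=vision.camera_params("top"); print(ray(P,[[393.0,198.1],[453,199.4]],.072))
im=cv2.imread("pics/t8.png"); 
Pw,iw=snap("wrist","w11")
q=place_of("wrist","van_roof"); print([(r["score"],r["position"],ray(Pw,r["position"],.072)) for r in q[:2]])
```

```text
[[ 0.57153613 -0.11191111  0.072     ]
 [ 0.57145883 -0.24853822  0.072     ]]
[(0.92, [332.0, 112.5], array([[ 0.57218658, -0.18123843,  0.072     ]]))]
```

View pics/w11.png

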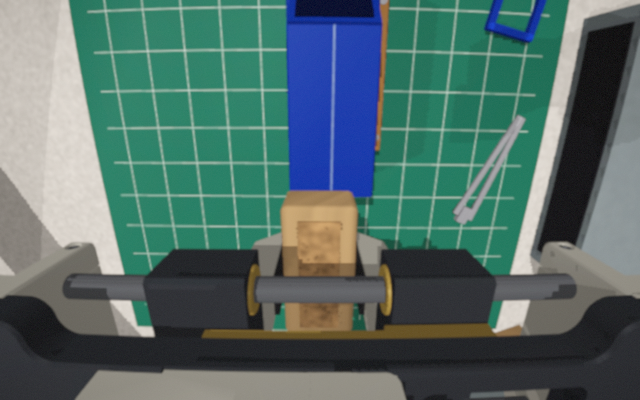

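Run:
```python
from h import *
P=vision.camera_params("wrist"); im=cv2.imread("pics/w11.png"); g=im.astype(float).sum(2)
for r in (40,80,120,160,185):
    c=np.argmax(g[r,310:355])+310; print(r,c,ray(P,[[c,r]],.072)[0])
```

```text
40 334 [ 0.57291873 -0.12383676  0.072     ]
80 333 [ 0.57275315 -0.15464679  0.072     ]
120 332 [ 0.57259575 -0.18748213  0.072     ]
160 331 [ 0.57244545 -0.22277161  0.072     ]
185 331 [ 0.57293582 -0.24629197  0.072     ]
```

```bash
python3 -m crank '[{"dp":[8,5,15],"yaw":0.006},{"dp":[8,5,15],"yaw":0},{"dp":[0,0,15],"yaw":0},{"dp":[0,0,15],"yaw":0},{"dp":[0,0,0],"yaw":0},{"dp":[0,0,0],"yaw":0}]'
python3 - <<'E'
from h import *
go(.5725,-.2375,.11,1.57)
E
```

```text
t: 22.5
tool_pos: [0.572, -0.2352, 0.1326]
eef_rot: [-3.137, 0.015, 1.579]
contact_force: [0.6, 0.1, -0.3]
finger_gap: 0.0361
t 22.5 pos [ 0.572  -0.2352  0.1326] rot [-3.137  0.015  1.579] F [ 0.6  0.1 -0.3] gap 0.0361
 dp total mm [-2.   0.6 22.6] tool yaw 0.009 | after yaw dp: [-2.   0.6 22.6]
```

```bash
python3 -m crank '[{"dp":[-2,0.5,10],"yaw":0.009},{"dp":[-1,0,8],"yaw":0},{"dp":[0,0,3],"yaw":0}]'; python3 -m crank '[{"dp":[0,0,3],"yaw":0}]'
python3 - <<'E'
from h import *
go(.5725,-.2375,.105,1.57)
E
```

```text
t: 22.8
tool_pos: [0.5731, -0.2397, 0.111]
eef_rot: [-3.139, 0.016, 1.568]
contact_force: [0.1, 0.5, -1.8]
finger_gap: 0.0358
t: 22.9
tool_pos: [0.5732, -0.2399, 0.1079]
eef_rot: [-3.139, 0.016, 1.568]
contact_force: [0.3, 0.7, 1.9]
finger_gap: 0.0359
t 22.9 pos [ 0.5732 -0.2399  0.1079] rot [-3.139  0.016  1.568] F [0.3 0.7 1.9] gap 0.0359
 dp total mm [ 2.4 -0.7  2.8] tool yaw -0.002 | after yaw dp: [ 2.4 -0.7  2.8]
```

```bash
python3 -m crank '[{"dp":[0,0,1.5],"yaw":0},{"dp":[0,0,0.3],"yaw":0}]'; python3 -m crank '[{"dp":[6,0,-0.1],"yaw":0},{"dp":[6,0,-0.1],"yaw":0},{"dp":[6,0,-0.1],"yaw":0},{"dp":[6,0,-0.1],"yaw":0}]'
```

```text
t: 23.1
tool_pos: [0.5733, -0.2398, 0.1065]
eef_rot: [-3.139, 0.016, 1.568]
contact_force: [-1.7, 0.5, 1.4]
finger_gap: 0.0359
t: 23.5
tool_pos: [0.5748, -0.2178, 0.1085]
eef_rot: [3.14, 0.021, 1.565]
contact_force: [0.2, -1.9, 1.4]
finger_gap: 0.0357
```

```bash
python3 -m crank '[{"dp":[6,-0.7,1.2],"yaw":-0.003},{"dp":[6,-0.7,1],"yaw":-0.003},{"dp":[6,-0.7,0.6],"yaw":0},{"dp":[6,-0.6,0.5],"yaw":0}]'
```

```text
t: 23.9
tool_pos: [0.5732, -0.1921, 0.1054]
eef_rot: [3.137, 0.023, 1.572]
contact_force: [0.5, -2.8, 3.0]
finger_gap: 0.0359
```

Pressed about 4 mm, which is what I want. Continuing the stroke.

```bash
python3 -m crank '[{"dp":[6,-0.4,0.1],"yaw":0},{"dp":[6,-0.4,0.1],"yaw":0},{"dp":[6,-0.3,0.1],"yaw":0},{"dp":[6,-0.3,0.1],"yaw":0}]'
```

```text
t: 24.3
tool_pos: [0.572, -0.1667, 0.1048]
eef_rot: [3.136, 0.024, 1.571]
contact_force: [0.8, -2.6, 4.1]
finger_gap: 0.0361
```

```bash
python3 -m crank '[{"dp":[6,0,-0.1],"yaw":0},{"dp":[6,0,-0.1],"yaw":0},{"dp":[6,0,-0.1],"yaw":0}]'
python3 -m crank '[{"dp":[6,0,-0.1],"yaw":0},{"dp":[6,0,0],"yaw":0},{"dp":[5,0,0],"yaw":0}]'
```

```text
t: 24.6
tool_pos: [0.572, -0.1473, 0.1048]
eef_rot: [3.137, 0.024, 1.571]
contact_force: [0.9, -2.5, 3.6]
finger_gap: 0.0361
t: 24.9
tool_pos: [0.5719, -0.1287, 0.1045]
eef_rot: [3.137, 0.024, 1.571]
contact_force: [0.7, -3.1, 3.1]
finger_gap: 0.036
```

```bash
python3 -m crank '[{"dp":[-6,0,0.1],"yaw":0},{"dp":[-6,0,0.1],"yaw":0},{"dp":[-6,0,0.1],"yaw":0}]'
```

```text
t: 25.2
tool_pos: [0.5722, -0.1396, 0.1046]
eef_rot: [3.136, 0.016, 1.578]
contact_force: [0.8, 3.0, 3.3]
finger_gap: 0.0361
```

```bash
python3 -m crank '[{"dp":[-6,0,0.1],"yaw":0.005},{"dp":[-6,0,0.1],"yaw":0.002},{"dp":[-6,0,0.1],"yaw":0},{"dp":[-6,0,0.1],"yaw":0}]'
python3 -m crank '[{"dp":[-6,0,0.1],"yaw":0},{"dp":[-6,0,0.1],"yaw":0},{"dp":[-6,0,0.1],"yaw":0},{"dp":[-6,0,0.1],"yaw":0}]'
```

```text
t: 25.6
tool_pos: [0.5726, -0.1645, 0.1044]
eef_rot: [3.135, 0.013, 1.571]
contact_force: [1.6, 3.5, 4.0]
finger_gap: 0.036
t: 26.0
tool_pos: [0.5724, -0.1912, 0.1043]
eef_rot: [3.135, 0.013, 1.57]
contact_force: [0.5, 3.4, 4.6]
finger_gap: 0.036
```

```bash
python3 -m crank '[{"dp":[-6,0,0],"yaw":0},{"dp":[-6,0,0],"yaw":0},{"dp":[-6,0,0],"yaw":0},{"dp":[-6,0,0],"yaw":0}]'
python3 -m crank '[{"dp":[-6,0,0],"yaw":0},{"dp":[-6,0,0],"yaw":0},{"dp":[-6,0,0],"yaw":0},{"dp":[-3,0,0],"yaw":0}]'
```

```text
t: 26.4
tool_pos: [0.5722, -0.2173, 0.1046]
eef_rot: [3.136, 0.013, 1.57]
contact_force: [-0.2, 2.9, 3.6]
finger_gap: 0.0361
t: 26.8
tool_pos: [0.5717, -0.241, 0.1047]
eef_rot: [3.137, 0.014, 1.569]
contact_force: [0.7, 2.3, 3.5]
finger_gap: 0.0361
```

```bash
python3 -m crank '[{"dp":[0,0,-20],"yaw":0},{"dp":[0,0,-30],"yaw":0},{"dp":[0,0,-30],"yaw":0},{"dp":[0,0,-20],"yaw":0}]'
python3 - <<'E'
from h import *
go(.475,.051,.2,2.84)
Pt,it=snap("top","t12"); Ps,is_=snap("scene","s12")
crop(it,290,150,200,130,4,"t12c"); crop(is_,200,60,200,180,3.5,"s12c")
for c,P in(("top",Pt),("scene",Ps)):
  for q,z in(("tray_in",.003),("stop_fence",.009)): print(c,q,[(r["score"],np.round(ray(P,r["position"],z)[0],4)) for r in place_of(c,q)[:2]])
E
```

```text
t: 27.2
tool_pos: [0.5642, -0.2457, 0.2]
eef_rot: [-3.131, 0.014, 1.564]
contact_force: [0.0, -0.1, -1.5]
finger_gap: 0.0358
t 27.2 pos [ 0.5642 -0.2457  0.2   ] rot [-3.131  0.014  1.564] F [ 0.  -0.1 -1.5] gap 0.0358
 dp total mm [296.1 -91.2  -3.3] tool yaw -1.276 | after yaw dp: [173.3 256.8  -3.3]
top tray_in [(0.63, array([0.4809, 0.0532, 0.003 ]))]
top stop_fence [(0.55, array([ 0.5673, -0.0465,  0.009 ]))]
scene tray_in [(0.68, array([0.4708, 0.0484, 0.003 ])), (0.62, array([ 0.5701, -0.0615,  0.003 ]))]
scene stop_fence [(0.72, array([ 0.574 , -0.0622,  0.009 ])), (0.26, array([0.4428, 0.1509, 0.009 ]))]
```

View pics/t12c.png

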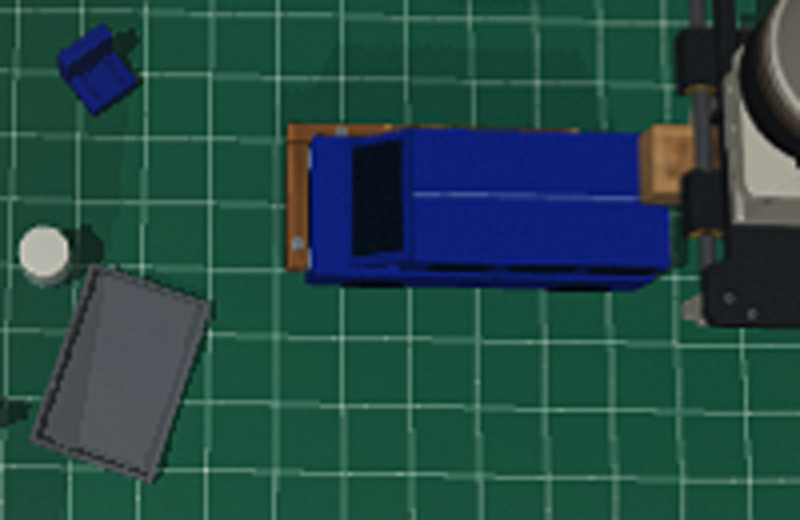

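View pics/s12c.png

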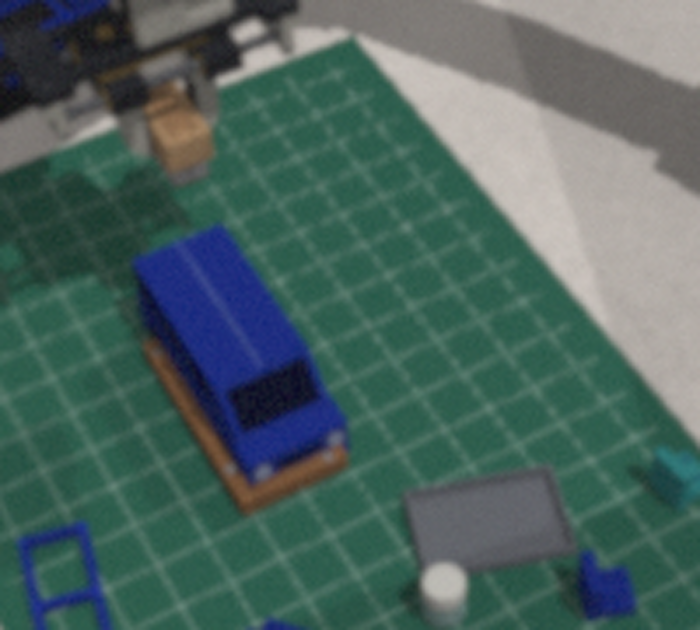

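```bash
python3 -m crank '[{"dp":[37,-11,0],"yaw":0},{"dp":[37,-11,0],"yaw":0},{"dp":[37,-11,0],"yaw":0},{"dp":[37,-11,0],"yaw":0},{"dp":[37,-11,0],"yaw":0},{"dp":[37,-11,0],"yaw":0},{"dp":[37,-11,0],"yaw":0},{"dp":[30,-11,0],"yaw":0}]'
python3 -m crank '[{"dp":[0,0,0],"yaw":-0.142},{"dp":[0,0,0],"yaw":-0.142},{"dp":[0,0,0],"yaw":-0.142},{"dp":[0,0,0],"yaw":-0.142},{"dp":[0,0,0],"yaw":-0.142},{"dp":[0,0,0],"yaw":-0.142},{"dp":[0,0,0],"yaw":-0.142},{"dp":[0,0,0],"yaw":-0.142},{"dp":[0,0,0],"yaw":-0.142},{"dp":[0,0,0],"yaw":0}]'
python3 - <<'E'
from h import *
go(.4755,.0515,.1,2.84)
P,im=snap("wrist"); draw(P,im,"tray",[.4752,.052,-.3013]); cv2.imwrite("pics/w13.png",im)
E
```

```text
t: 28.3
tool_pos: [0.4694, 0.0473, 0.1835]
eef_rot: [-3.112, 0.01, 1.552]
contact_force: [0.3, 0.3, -1.5]
finger_gap: 0.0361
t: 29.3
tool_pos: [0.4582, 0.0527, 0.173]
eef_rot: [-3.122, -0.045, 2.895]
contact_force: [-1.1, 0.9, -1.2]
finger_gap: 0.036
t 29.3 pos [0.4582 0.0527 0.173 ] rot [-3.122 -0.045  2.895] F [-1.1  0.9 -1.2] gap 0.036
 dp total mm [-20.4   4.5  72.1] tool yaw 0.055 | after yaw dp: [-20.1   5.6  72.1]
```

View pics/w13.png

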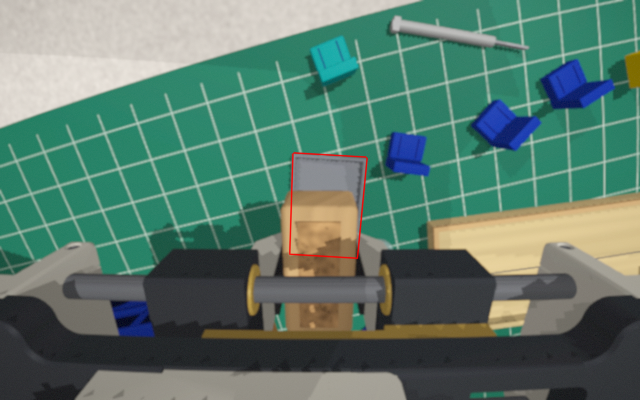

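```bash
python3 -m crank '[{"dp":[-10,3,15],"yaw":0.055},{"dp":[-7,2,20],"yaw":0},{"dp":[0,0,20],"yaw":0},{"dp":[0,0,20],"yaw":0},{"dp":[0,0,0],"yaw":0},{"dp":[0,0,0],"yaw":0}]'
python3 - <<'E'
from h import *
go(.4755,.0515,.045,2.84)
E
```

```text
t: 29.95
tool_pos: [0.4718, 0.0518, 0.093]
eef_rot: [-3.118, -0.046, 2.811]
contact_force: [0.5, -0.2, -0.5]
finger_gap: 0.0355
t 29.9 pos [0.4718 0.0518 0.093 ] rot [-3.118 -0.046  2.811] F [ 0.5 -0.2 -0.5] gap 0.0355
 dp total mm [-5.8  2.1 47.8] tool yaw -0.029 | after yaw dp: [-5.9  1.9 47.8]
```

```bash
python3 -m crank '[{"dp":[-3,2,12],"yaw":-0.029},{"dp":[-1,0,12],"yaw":0},{"dp":[0,0,12],"yaw":0},{"dp":[0,0,0],"yaw":0}]'
python3 - <<'E'
from h import *
go(.4755,.0515,.04,2.84)
E
```

```text
t: 30.35
tool_pos: [0.4763, 0.052, 0.0558]
eef_rot: [-3.12, -0.043, 2.839]
contact_force: [-0.1, 0.1, -2.3]
finger_gap: 0.0357
t 30.4 pos [0.4763 0.052  0.0558] rot [-3.12  -0.043  2.839] F [-0.1  0.1 -2.3] gap 0.0357
 dp total mm [-0.1 -0.3 15.8] tool yaw -0.001 | after yaw dp: [-0.1 -0.3 15.8]
```

```bash
python3 -m crank '[{"dp":[0,0,7],"yaw":0},{"dp":[0,0,6],"yaw":0},{"dp":[0,0,4],"yaw":0},{"dp":[0,0,2],"yaw":0}]'
python3 - <<'E'
from h import *
go(.4755,.0515,.04,2.84)
E
```

```text
t: 30.75
tool_pos: [0.4756, 0.0521, 0.0358]
eef_rot: [-3.12, -0.043, 2.839]
contact_force: [-2.0, -1.5, 4.3]
finger_gap: 0.036
t 30.8 pos [0.4756 0.0521 0.0358] rot [-3.12  -0.043  2.839] F [-2.  -1.5  4.3] gap 0.036
 dp total mm [ 0.1 -0.7 -4.1] tool yaw -0.001 | after yaw dp: [ 0.1 -0.7 -4.1]
```

```bash
python3 -m crank '[{"dp":[0,0,-3],"yaw":0},{"dp":[0,0,0],"yaw":0}]'; python3 -m crank '[{"dp":[0,0,0],"yaw":0},{"dp":[0,0,0],"yaw":0},{"dp":[0,0,-3],"yaw":0},{"dp":[0,0,-10],"yaw":0},{"dp":[0,0,-20],"yaw":0},{"dp":[0,0,-30],"yaw":0},{"dp":[0,0,-40],"yaw":0},{"dp":[0,0,-30],"yaw":0}]' 65
python3 - <<'E'
from h import *
go(.436,.146,.2,1.57-.39)
P,im=snap("wrist","w14")
E
```

```text
t: 30.95
tool_pos: [0.4759, 0.0522, 0.0393]
eef_rot: [-3.119, -0.042, 2.839]
contact_force: [-1.7, -0.4, 2.6]
finger_gap: 0.036
t: 31.75
tool_pos: [0.4798, 0.0537, 0.176]
eef_rot: [-3.119, -0.049, 2.841]
contact_force: [0.8, -0.4, 1.2]
finger_gap: 0.0599
t 31.8 pos [0.4798 0.0537 0.176 ] rot [-3.119 -0.049  2.841] F [ 0.8 -0.4  1.2] gap 0.0599
 dp total mm [ 70.3  74.7 -22.3] tool yaw 1.661 | after yaw dp: [ 68.  -76.7 -22.3]
```

View pics/w14.png

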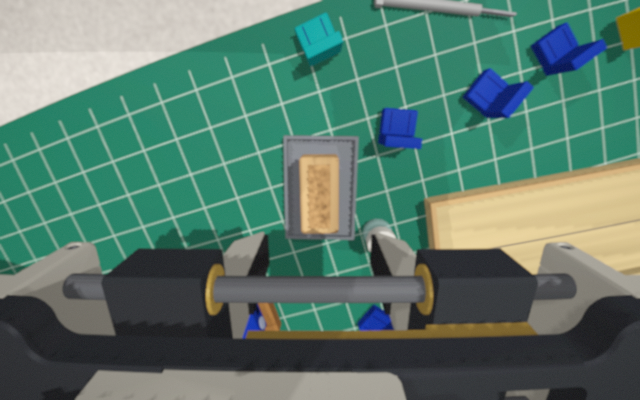

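```bash
python3 -m crank '[{"dp":[0,0,-4],"yaw":0.138},{"dp":[0,0,-4],"yaw":0.138},{"dp":[0,0,-4],"yaw":0.138},{"dp":[0,0,-4],"yaw":0.138},{"dp":[0,0,-4],"yaw":0.138},{"dp":[0,0,-4],"yaw":0.138},{"dp":[0,0,-4],"yaw":0.138},{"dp":[0,0,-4],"yaw":0.138},{"dp":[0,0,-4],"yaw":0.138},{"dp":[0,0,-4],"yaw":0.138},{"dp":[0,0,0],"yaw":0.138},{"dp":[0,0,0],"yaw":0.138},{"dp":[0,0,0],"yaw":0}]' 45
python3 - <<'E'
from h import *
go(.436+.012,.146-.005,.2,1.57-.39)
Pt,it=snap("top","t15"); Ps,is_=snap("scene","s15"); Pw,iw=snap("wrist","w15")
b2=lambda im:(lambda h:(h[...,0]>105)&(h[...,0]<130)&(h[...,1]>100)&(h[...,2]>25))(cv2.cvtColor(im,cv2.COLOR_BGR2HSV).astype(int))
for n,(x,y,w) in dict(a=(.655,.069,.66),b=(.436,.146,-.39),c=(.43,.241,.66),d=(.4075,.315,.36)).items():
  for nm,P,m in(("top",Pt,blue(it)),("scene",Ps,b2(is_))):
    q=proj(P,[x,y,.015])[0]; r=fit([(P,comp(m,q))],"seat",x,y,w,pad=15); print(n,nm,np.round(r[0],4),round(r[1],3))
w_=lambda H,s,v:(H[...,0]>5)&(H[...,0]<26)&(H[...,1]>s)&(H[...,2]>v)
H=cv2.cvtColor(it,cv2.COLOR_BGR2HSV).astype(int);G=cv2.cvtColor(is_,cv2.COLOR_BGR2HSV).astype(int)
print("block",*fit([(Pt,hullfill(comp(w_(H,60,40),(321,243))))],"block",.4755,.052,-.3,z0=.003)); print("block",*fit([(Ps,hullfill(comp(w_(G,60,40),(339,203))))],"block",.4755,.052,-.3,z0=.003))
crop(it,150,140,200,170,4,"t15c")
E
```

```text
t: 33.1
tool_pos: [0.4846, 0.0588, 0.2308]
eef_rot: [-3.112, 0.021, 1.125]
contact_force: [-0.2, 0.6, -0.4]
finger_gap: 0.0413
t 33.1 pos [0.4846 0.0588 0.2308] rot [-3.112  0.021  1.125] F [-0.2  0.6 -0.4] gap 0.0413
 dp total mm [ 59.  -67.6  31.6] tool yaw -0.055 | after yaw dp: [ 62.6 -64.2  31.6]
a top [ 0.6441 -0.0393  2.9606] 0.0
a scene [0.6575 0.0683 0.7237] 0.174
b top [ 0.4252  0.1504 -0.5354] 1.627
b scene [ 0.4375  0.145  -0.3953] 0.183
c top [0.4298 0.2417 0.6758] 0.121
c scene [0.4323 0.2401 0.6818] 0.172
d top [0.4071 0.3158 0.3511] 0.14
d scene [0.4093 0.3149 0.435 ] 0.172
block [ 0.49426584  0.03560917 -0.21145692] 8669.0
block [ 0.474008    0.05235378 -0.28991262] 0.08192826807498932
```

View pics/t15c.png

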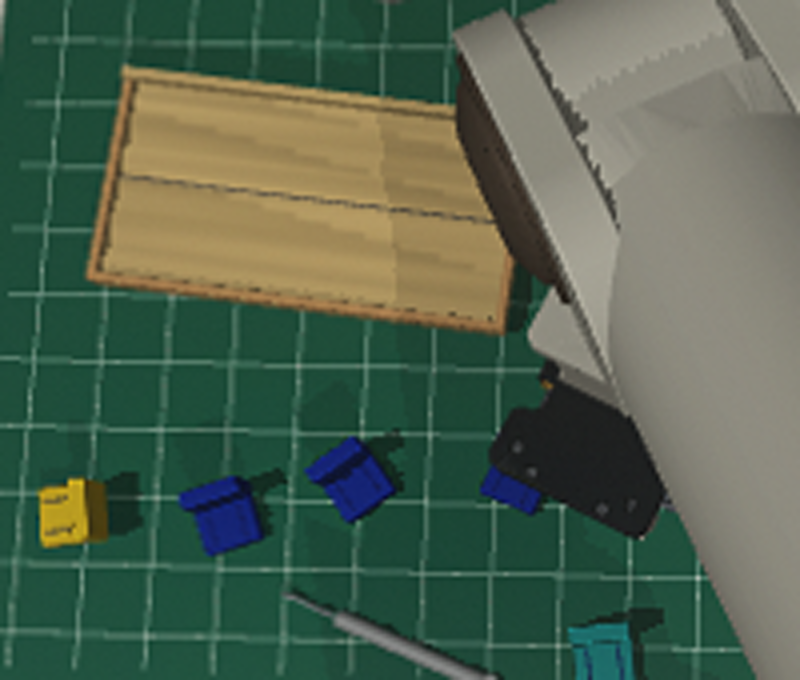

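View pics/w15.png

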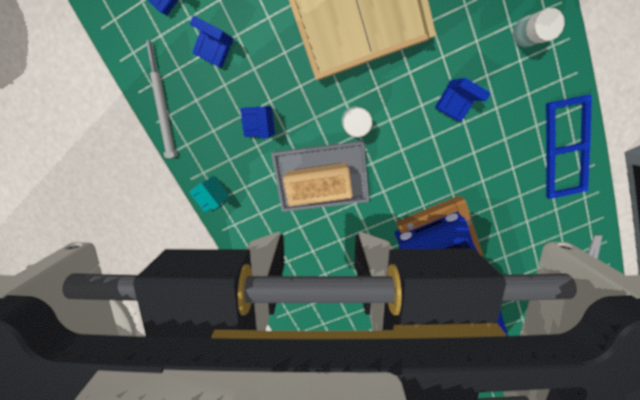

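```bash
python3 -m crank '[{"dp":[15,-17,0],"yaw":-0.055},{"dp":[16,-16,0],"yaw":0},{"dp":[16,-16,20],"yaw":0},{"dp":[16,-16,20],"yaw":0},{"dp":[0,0,20],"yaw":0},{"dp":[0,0,20],"yaw":0},{"dp":[0,0,0],"yaw":0},{"dp":[0,0,0],"yaw":0}]' 35
python3 - <<'E'
from h import *
go(.4485,.1406,.1,1.18)
Pw,iw=snap("wrist","w16")
for v in [[.4365,.1455,-.39],[.431,.241,.67],[.4082,.3153,.38]]: draw(Pw,iw,"seat",v)
draw(Pw,iw,"rack",[.5974,.275,-.1031]); cv2.imwrite("pics/w16.png",iw)
E
```

```text
t: 34.05
tool_pos: [0.4412, 0.1518, 0.1501]
eef_rot: [-3.107, 0.013, 1.218]
contact_force: [0.2, 0.2, 0.5]
finger_gap: 0.032
t 34.0 pos [0.4412 0.1518 0.1501] rot [-3.107  0.013  1.218] F [0.2 0.2 0.5] gap 0.032
 dp total mm [-7.3 12.4 49.8] tool yaw 0.038 | after yaw dp: [-6.8 12.7 49.8]
```

View pics/w16.png

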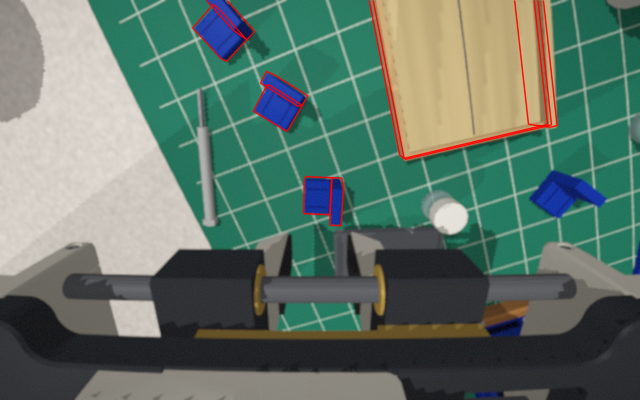

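```bash
python3 -m crank '[{"dp":[-4,6,15],"yaw":0.038},{"dp":[-3,6,20],"yaw":0},{"dp":[0,0,20],"yaw":0},{"dp":[0,0,15],"yaw":0},{"dp":[0,0,0],"yaw":0},{"dp":[0,0,0],"yaw":0}]' 35
python3 - <<'E'
from h import *
go(.4485,.1406,.036,1.18)
E
```

```text
t: 34.7
tool_pos: [0.4534, 0.1415, 0.0839]
eef_rot: [-3.117, 0.008, 1.178]
contact_force: [1.3, 1.2, -0.3]
finger_gap: 0.0322
t 34.7 pos [0.4534 0.1415 0.0839] rot [-3.117  0.008  1.178] F [ 1.3  1.2 -0.3] gap 0.0322
 dp total mm [-2.3 -3.  48. ] tool yaw -0.002 | after yaw dp: [-2.3 -3.  48. ]
```

```bash
python3 -m crank '[{"dp":[-2,-4,12],"yaw":0},{"dp":[0,0,12],"yaw":0},{"dp":[0,0,10],"yaw":0},{"dp":[0,0,0],"yaw":0},{"dp":[0,0,0],"yaw":0}]' 35
python3 - <<'E'
from h import *
go(.4485,.1406,.036,1.18)
Pw,iw=snap("wrist","w17")
E
```

```text
t: 35.2
tool_pos: [0.4489, 0.1418, 0.049]
eef_rot: [-3.12, 0.007, 1.179]
contact_force: [0.5, 0.1, 0.1]
finger_gap: 0.032
t 35.2 pos [0.4489 0.1418 0.049 ] rot [-3.12   0.007  1.179] F [0.5 0.1 0.1] gap 0.032
 dp total mm [-1.2  0.3 13. ] tool yaw -0.001 | after yaw dp: [-1.2  0.3 13. ]
```

View pics/w17.png

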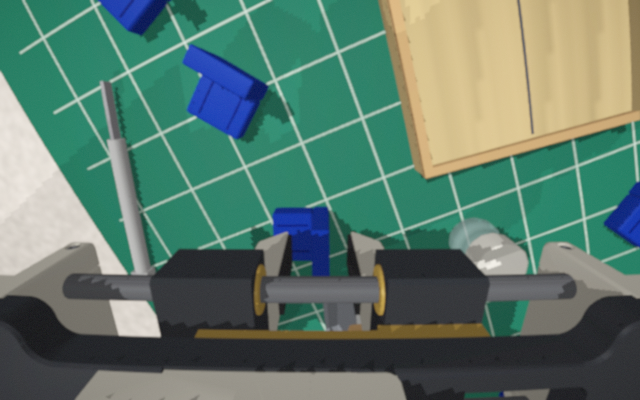

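```bash
python3 -m crank '[{"dp":[-1,0,8],"yaw":0},{"dp":[0,0,4],"yaw":0},{"dp":[0,0,0],"yaw":0}]' 35
python3 -m crank '[{"dp":[0,0,0],"yaw":0},{"dp":[0,0,0],"yaw":0},{"dp":[0,0,0],"yaw":0},{"dp":[0,0,0],"yaw":0}]' 0
```

```text
t: 35.55
tool_pos: [0.4487, 0.1409, 0.0365]
eef_rot: [-3.121, 0.006, 1.179]
contact_force: [-0.5, 0.4, -1.0]
finger_gap: 0.0325
t: 35.95
tool_pos: [0.449, 0.141, 0.0367]
eef_rot: [-3.121, 0.006, 1.179]
contact_force: [-0.5, -0.5, 0.2]
finger_gap: 0.0099
```

```bash
python3 -m crank '[{"dp":[0,0,-10],"yaw":0},{"dp":[0,0,-20],"yaw":0},{"dp":[0,0,-30],"yaw":0},{"dp":[0,0,-35],"yaw":-0.1},{"dp":[0,0,0],"yaw":-0.1},{"dp":[0,0,0],"yaw":-0.09},{"dp":[0,0,0],"yaw":0}]'
python3 - <<'E'
from h import *
go(.6041,.2140,.13,1.468)
E
```

```text
t: 36.65
tool_pos: [0.4512, 0.1413, 0.1397]
eef_rot: [-3.123, 0.0, 1.481]
contact_force: [0.4, 0.1, -0.1]
finger_gap: 0.0095
t 36.6 pos [0.4512 0.1413 0.1397] rot [-3.123  0.     1.481] F [ 0.4  0.1 -0.1] gap 0.0095
 dp total mm [ 86.1 146.    6.9] tool yaw 0.013 | after yaw dp: [ 88.  144.8   6.9]
```

```bash
python3 -m crank '[{"dp":[18,29,0],"yaw":0.013},{"dp":[18,29,0],"yaw":0},{"dp":[18,29,0],"yaw":0},{"dp":[18,29,0],"yaw":0},{"dp":[16,27,0],"yaw":0},{"dp":[0,0,0],"yaw":0},{"dp":[0,0,0],"yaw":0}]'
python3 - <<'E'
from h import *
go(.6041,.2140,.1,1.468)
Pw,iw=snap("wrist"); draw(Pw,iw,"rack",[.5974,.275,-.1031]); cv2.imwrite("pics/w18.png",iw)
E
```

```text
t: 37.35
tool_pos: [0.6049, 0.2139, 0.136]
eef_rot: [-3.118, 0.006, 1.449]
contact_force: [-0.2, 0.1, -0.3]
finger_gap: 0.01
t 37.4 pos [0.6049 0.2139 0.136 ] rot [-3.118  0.006  1.449] F [-0.2  0.1 -0.3] gap 0.01
 dp total mm [ 0.2  0.1 36. ] tool yaw -0.019 | after yaw dp: [ 0.2  0.1 36. ]
```

View pics/w18.png

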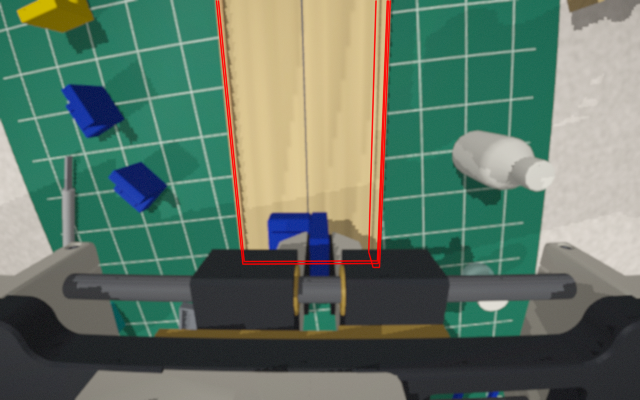

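Run:
```python
from h import *
Pw,iw=snap("wrist"); g=iw.astype(float).sum(2)
for r in (30,80,130,180,205):
    row=cv2.GaussianBlur(g,(1,9),0)[r,290:325]; c=np.argmin(row)+290; p=ray(Pw,[[c,r]],.018)[0]
    d=np.array(p[:2])-[.5974,.275]; print(r,c,np.round(p,4),"rack x err mm",round(1000*(d@[np.cos(-.103),np.sin(-.103)]),2), "y",round(1000*(d@[.1028,.9947]),1))
Pt=vision.camera_params("top"); im=cv2.imread("pics/t2.png").astype(float).sum(2)
for c in range(185,280,12):
    r0=proj(Pt,[ [.5974+ (229-c)*.00245*.1, .275+(229-c)*.00245,.018] ])[0]; c0=int(round(r0[0])); rr=int(round(r0[1])); col=im[rr-5:rr+6,c0]; r=np.argmin(col)+rr-5
    p=ray(Pt,[[c0,r]],.018)[0]; d=p[:2]-[.5974,.275]; print("top",c0,r,round(1000*(d@[np.cos(-.103),np.sin(-.103)]),2))
go(.6041,.2140,.1,1.468)
```

```text
30 302 [0.6049 0.3509 0.018 ] rack x err mm -0.36 y 76.3
80 303 [0.6007 0.3142 0.018 ] rack x err mm -0.78 y 39.3
130 305 [0.5969 0.2744 0.018 ] rack x err mm -0.44 y -0.6
180 306 [0.5919 0.2311 0.018 ] rack x err mm -0.97 y -44.2
205 307 [0.5896 0.2077 0.018 ] rack x err mm -0.82 y -67.7
top 183 184 -1.61
top 195 185 -0.46
top 207 187 -1.74
top 220 188 -0.3
top 232 190 -1.58
top 244 191 -0.44
top 256 193 -1.72
top 268 194 -0.58
t 37.5 pos [0.6046 0.2134 0.1363] rot [-3.119  0.006  1.45 ] F [-0.2  0.6 -0.4] gap 0.0095
 dp total mm [ 0.8  0.2 36.3] tool yaw -0.018 | after yaw dp: [ 0.8  0.2 36.3]
```

```bash
python3 -m crank '[{"dp":[0,-1,15],"yaw":-0.018},{"dp":[0,0,15],"yaw":0},{"dp":[0,0,15],"yaw":0},{"dp":[0,0,15],"yaw":0},{"dp":[0,0,0],"yaw":0},{"dp":[0,0,0],"yaw":0}]'
python3 - <<'E'
from h import *
go(.6033,.2141,.0553,1.468)
E
```

```text
t: 38.05
tool_pos: [0.5982, 0.2101, 0.0695]
eef_rot: [-3.115, 0.009, 1.468]
contact_force: [-0.5, -0.6, -0.2]
finger_gap: 0.0097
t 38.0 pos [0.5982 0.2101 0.0695] rot [-3.115  0.009  1.468] F [-0.5 -0.6 -0.2] gap 0.0097
 dp total mm [ 4.6  5.1 14.1] tool yaw 0.0 | after yaw dp: [ 4.6  5.1 14.1]
```

```bash
python3 -m crank '[{"dp":[4,4,4],"yaw":0},{"dp":[1,2,4],"yaw":0},{"dp":[0,0,3],"yaw":0},{"dp":[0,0,0],"yaw":0},{"dp":[0,0,0],"yaw":0}]'
python3 - <<'E'
from h import *
go(.6033,.2141,.0553,1.468)
E
```

```text
t: 38.55
tool_pos: [0.6062, 0.2158, 0.0586]
eef_rot: [-3.117, 0.008, 1.468]
contact_force: [0.7, 0.6, -0.1]
finger_gap: 0.0098
t 38.5 pos [0.6062 0.2158 0.0586] rot [-3.117  0.008  1.468] F [ 0.7  0.6 -0.1] gap 0.0098
 dp total mm [-1.9 -2.7  3.4] tool yaw -0.0 | after yaw dp: [-1.9 -2.7  3.4]
```

```bash
python3 -m crank '[{"dp":[-1.5,-2.5,1],"yaw":0},{"dp":[0,0,1.5],"yaw":0},{"dp":[0,0,0.5],"yaw":0},{"dp":[0,0,0],"yaw":0}]'
python3 - <<'E'
from h import *
go(.6033,.2141,.0553,1.468)
E
```

```text
t: 38.95
tool_pos: [0.6034, 0.2143, 0.0562]
eef_rot: [-3.118, 0.008, 1.468]
contact_force: [0.1, -1.5, 0.1]
finger_gap: 0.0095
t 39.0 pos [0.6034 0.2143 0.0562] rot [-3.118  0.008  1.468] F [ 0.1 -1.5  0.1] gap 0.0095
 dp total mm [-0.3 -0.1  0.9] tool yaw -0.0 | after yaw dp: [-0.3 -0.1  0.9]
```

```bash
python3 -m crank '[{"dp":[0,0,1],"yaw":0},{"dp":[0,0,0.5],"yaw":0},{"dp":[0,0,0],"yaw":0}]'
python3 -m crank '[{"dp":[0,0,0],"yaw":0},{"dp":[0,0,0],"yaw":0},{"dp":[0,0,-5],"yaw":0},{"dp":[0,0,-15],"yaw":0},{"dp":[0,0,-30],"yaw":0},{"dp":[0,0,-30],"yaw":0},{"dp":[0,0,-20],"yaw":0}]' 32
python3 - <<'E'
from h import *
go(.4425,.247,.16,1.57+.67)
Pw,iw=snap("wrist"); draw(Pw,iw,"seat",[.5904,.2154,-.103],.018); cv2.imwrite("pics/w19.png",iw)
E
```

```text
t: 39.25
tool_pos: [0.6035, 0.2143, 0.0548]
eef_rot: [-3.118, 0.008, 1.468]
contact_force: [-0.2, 0.4, -0.1]
finger_gap: 0.0094
t: 39.95
tool_pos: [0.6041, 0.2145, 0.1581]
eef_rot: [-3.113, 0.009, 1.469]
contact_force: [0.5, -0.6, -0.9]
finger_gap: 0.0296
t 40.0 pos [0.6041 0.2145 0.1581] rot [-3.113  0.009  1.469] F [ 0.5 -0.6 -0.9] gap 0.0296
 dp total mm [  15.9 -164.     2.6] tool yaw -0.771 | after yaw dp: [ 125.7 -106.6    2.6]
```

View pics/w19.png

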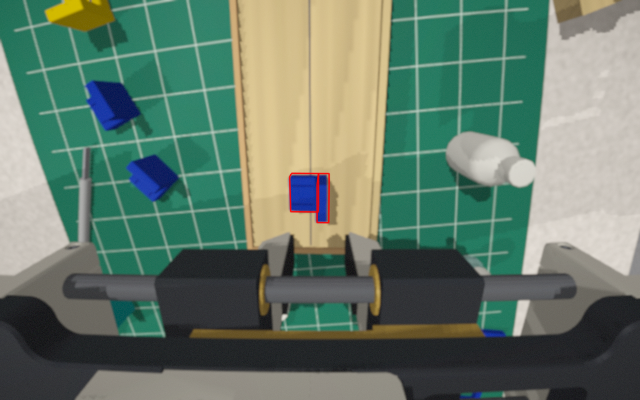

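```bash
python3 -m crank '[{"dp":[4,-33,0],"yaw":-0.1},{"dp":[0,-34,0],"yaw":-0.13},{"dp":[-4,-34,0],"yaw":-0.13},{"dp":[-9,-33,0],"yaw":-0.13},{"dp":[0,0,0],"yaw":-0.13},{"dp":[0,0,0],"yaw":-0.13},{"dp":[0,0,0],"yaw":0},{"dp":[0,0,0],"yaw":0}]' 35
python3 - <<'E'
from h import *
go(.4411,.2491,.08,2.246)
Pw,iw=snap("wrist"); draw(Pw,iw,"seat",[.431,.241,.675]);draw(Pw,iw,"seat",[.4082,.3153,.36]); cv2.imwrite("pics/w20.png",iw)
E
```

```text
t: 40.8
tool_pos: [0.475, 0.1985, 0.1748]
eef_rot: [-3.131, -0.0, 2.247]
contact_force: [-0.3, 0.6, -0.8]
finger_gap: 0.032
t 40.8 pos [0.475  0.1985 0.1748] rot [-3.131 -0.     2.247] F [-0.3  0.6 -0.8] gap 0.032
 dp total mm [60.7  6.2 94.8] tool yaw 0.001 | after yaw dp: [60.7  6.1 94.8]
```

View pics/w20.png

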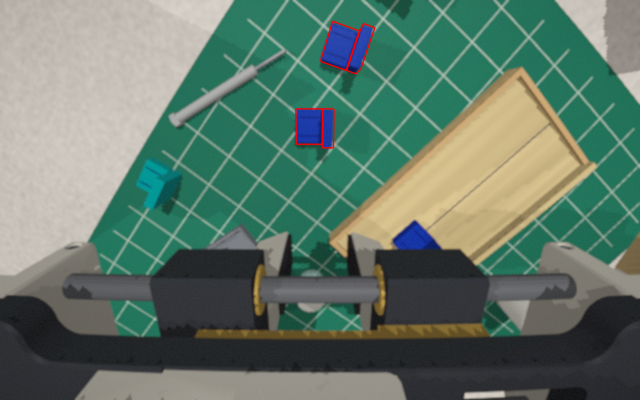

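```bash
python3 -m crank '[{"dp":[20,2,0],"yaw":0},{"dp":[20,2,20],"yaw":0},{"dp":[20,2,25],"yaw":0},{"dp":[0,0,25],"yaw":0},{"dp":[0,0,20],"yaw":0},{"dp":[0,0,0],"yaw":0},{"dp":[0,0,0],"yaw":0}]' 35
python3 - <<'E'
from h import *
go(.4411,.2491,.037,2.246)
E
```

```text
t: 41.55
tool_pos: [0.4452, 0.253, 0.0849]
eef_rot: [-3.138, 0.002, 2.227]
contact_force: [0.6, -0.0, -0.4]
finger_gap: 0.0321
t 41.5 pos [0.4452 0.253  0.0849] rot [-3.138e+00  2.000e-03  2.227e+00] F [ 0.6 -0.  -0.4] gap 0.0321
 dp total mm [-0.5 -5.4 47.9] tool yaw -0.019 | after yaw dp: [-0.4 -5.4 47.9]
```

```bash
python3 -m crank '[{"dp":[0,-6,12],"yaw":-0.019},{"dp":[0,-1,12],"yaw":0},{"dp":[0,0,10],"yaw":0},{"dp":[0,0,0],"yaw":0},{"dp":[0,0,0],"yaw":0}]' 35
python3 - <<'E'
from h import *
go(.4411,.2491,.037,2.246)
Pw,iw=snap("wrist"); crop(iw,220,150,200,180,3,"w21")
E
```

```text
t: 42.05
tool_pos: [0.4415, 0.2482, 0.0505]
eef_rot: [-3.141, 0.003, 2.244]
contact_force: [0.3, 0.1, -0.2]
finger_gap: 0.0321
t 42.0 pos [0.4415 0.2482 0.0505] rot [-3.141e+00  3.000e-03  2.244e+00] F [ 0.3  0.1 -0.2] gap 0.0321
 dp total mm [ 1.   0.3 13.5] tool yaw -0.002 | after yaw dp: [ 1.   0.3 13.5]
```

View pics/w21.png

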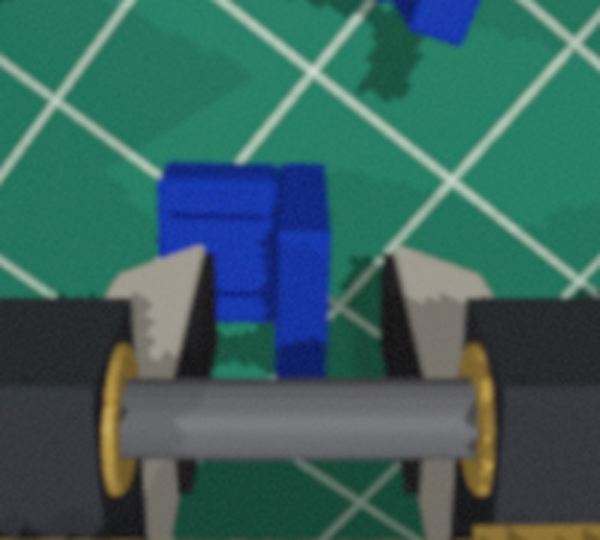

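Backrest centred between the fingers. Lowering and gripping.

```bash
python3 -m crank '[{"dp":[1,0,8],"yaw":0},{"dp":[0,0,5],"yaw":0},{"dp":[0,0,0],"yaw":0}]' 35
python3 -m crank '[{"dp":[0,0,0],"yaw":0},{"dp":[0,0,0],"yaw":0},{"dp":[0,0,0],"yaw":0},{"dp":[0,0,0],"yaw":0}]' 0
python3 -m crank '[{"dp":[0,0,-10],"yaw":0},{"dp":[0,0,-25],"yaw":0},{"dp":[0,0,-35],"yaw":0},{"dp":[0,0,-35],"yaw":0},{"dp":[0,0,0],"yaw":0.13},{"dp":[0,0,0],"yaw":0.13},{"dp":[0,0,0],"yaw":0.13},{"dp":[0,0,0],"yaw":0.13},{"dp":[0,0,0],"yaw":0.13},{"dp":[0,0,0],"yaw":0.13},{"dp":[0,0,0],"yaw":0}]'
python3 - <<'E'
from h import *
go(.5945+.0129,.2552-.0013,.12,1.468)
E
```

```text
t: 42.4
tool_pos: [0.4415, 0.2492, 0.037]
eef_rot: [3.14, 0.004, 2.243]
contact_force: [-0.5, 0.0, -0.2]
finger_gap: 0.0319
t: 42.8
tool_pos: [0.4415, 0.2495, 0.0372]
eef_rot: [3.14, 0.004, 2.243]
contact_force: [0.0, -0.2, -0.1]
finger_gap: 0.0095
t: 43.9
tool_pos: [0.4405, 0.2515, 0.1541]
eef_rot: [3.135, -0.001, 1.437]
contact_force: [-0.3, -0.1, 0.4]
finger_gap: 0.0099
t 43.9 pos [0.4405 0.2515 0.1541] rot [ 3.135e+00 -1.000e-03  1.437e+00] F [-0.3 -0.1  0.4] gap 0.0099
 dp total mm [ 24.7 164.9  35.3] tool yaw -0.031 | after yaw dp: [ 19.5 165.5  35.3]
```

```bash
python3 -m crank '[{"dp":[5,33,0],"yaw":-0.031},{"dp":[4,33,0],"yaw":0},{"dp":[4,33,0],"yaw":0},{"dp":[4,33,0],"yaw":0},{"dp":[4,33,0],"yaw":0},{"dp":[0,0,10],"yaw":0},{"dp":[0,0,20],"yaw":0},{"dp":[0,0,0],"yaw":0},{"dp":[0,0,0],"yaw":0}]'
python3 - <<'E'
from h import *
go(.6074,.2539,.08,1.468)
E
```

```text
t: 44.8
tool_pos: [0.6091, 0.2563, 0.1255]
eef_rot: [3.136, -0.0, 1.502]
contact_force: [0.5, 1.0, 0.3]
finger_gap: 0.0098
t 44.8 pos [0.6091 0.2563 0.1255] rot [ 3.136 -0.     1.502] F [0.5 1.  0.3] gap 0.0098
 dp total mm [-2.6 -1.8 45.5] tool yaw 0.034 | after yaw dp: [-2.6 -1.7 45.5]
```

```bash
python3 -m crank '[{"dp":[-2.6,-2,15],"yaw":0.034},{"dp":[0,0,15],"yaw":0},{"dp":[0,0,12],"yaw":0},{"dp":[0,0,0],"yaw":0},{"dp":[0,0,0],"yaw":0}]'
python3 - <<'E'
from h import *
go(.6074,.2539,.0555,1.468)
Pw,iw=snap("wrist"); crop(iw,220,130,200,180,3,"w22")
E
```

```text
t: 45.3
tool_pos: [0.6044, 0.2551, 0.0826]
eef_rot: [3.137, -0.0, 1.475]
contact_force: [0.3, 0.5, 0.5]
finger_gap: 0.0097
t 45.3 pos [0.6044 0.2551 0.0826] rot [ 3.137 -0.     1.475] F [0.3 0.5 0.5] gap 0.0097
 dp total mm [-0.9  3.  27.1] tool yaw 0.007 | after yaw dp: [-0.9  3.  27.1]
```

View pics/w22.png

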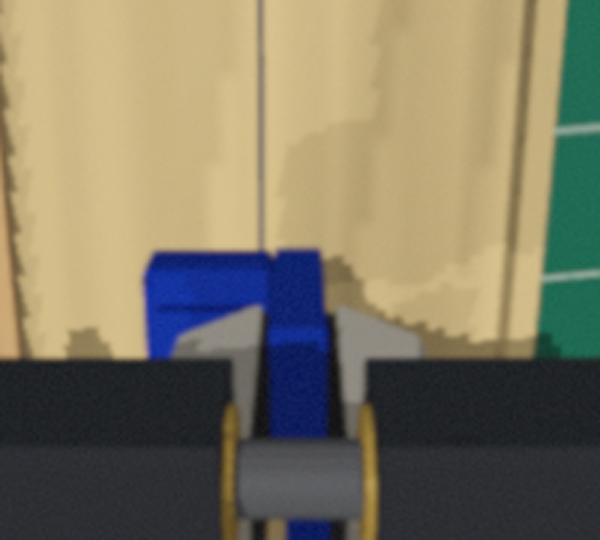

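```bash
python3 -m crank '[{"dp":[-0.5,2.5,10],"yaw":0.007},{"dp":[0,1,8],"yaw":0},{"dp":[0,0,5],"yaw":0},{"dp":[0,0,0],"yaw":0},{"dp":[0,0,0],"yaw":0}]'
python3 - <<'E'
from h import *
go(.6074,.2539,.0555,1.468)
E
```

```text
t: 45.85
tool_pos: [0.6092, 0.2545, 0.0587]
eef_rot: [3.135, -0.001, 1.467]
contact_force: [1.3, 0.3, -1.5]
finger_gap: 0.0098
t 45.9 pos [0.6092 0.2545 0.0587] rot [ 3.135e+00 -1.000e-03  1.467e+00] F [ 1.3  0.3 -1.5] gap 0.0098
 dp total mm [-0.8 -1.7  3.2] tool yaw -0.001 | after yaw dp: [-0.8 -1.8  3.2]
```

```bash
python3 -m crank '[{"dp":[-0.5,-1.7,1],"yaw":0},{"dp":[0,0,1.5],"yaw":0},{"dp":[0,0,1],"yaw":0},{"dp":[0,0,0],"yaw":0}]'
python3 - <<'E'
from h import *
go(.6074,.2539,.0550,1.468)
E
```

```text
t: 46.25
tool_pos: [0.6075, 0.2544, 0.0555]
eef_rot: [3.134, -0.001, 1.467]
contact_force: [0.6, 0.9, -0.3]
finger_gap: 0.0097
t 46.2 pos [0.6075 0.2544 0.0555] rot [ 3.134e+00 -1.000e-03  1.467e+00] F [ 0.6  0.9 -0.3] gap 0.0097
 dp total mm [-0.5 -0.1  0.5] tool yaw -0.001 | after yaw dp: [-0.5 -0.1  0.5]
```

```bash
python3 -m crank '[{"dp":[0,0,0.7],"yaw":0},{"dp":[0,0,0],"yaw":0}]'
python3 -m crank '[{"dp":[0,0,0],"yaw":0},{"dp":[0,0,0],"yaw":0},{"dp":[0,0,-5],"yaw":0},{"dp":[0,0,-15],"yaw":0},{"dp":[0,0,-30],"yaw":0},{"dp":[0,0,-35],"yaw":0},{"dp":[0,0,-35],"yaw":0}]' 32
python3 - <<'E'
from h import *
go(.4082+.0122,.3153+.0046,.16,1.571+.36)
Pw,iw=snap("wrist"); draw(Pw,iw,"seat",[.5904,.2154,-.103],.018);draw(Pw,iw,"seat",[.5945,.2552,-.103],.018); cv2.imwrite("pics/w23.png",iw)
Pt,it=snap("top"); crop(it,150,140,200,170,4,"t23")
E
```

```text
t: 46.45
tool_pos: [0.6078, 0.2545, 0.0554]
eef_rot: [3.134, -0.002, 1.467]
contact_force: [0.4, -0.0, 0.4]
finger_gap: 0.0101
t: 47.15
tool_pos: [0.6037, 0.253, 0.1764]
eef_rot: [-3.141, 0.002, 1.469]
contact_force: [0.2, 0.2, -0.3]
finger_gap: 0.0296
t 47.1 pos [0.6037 0.253  0.1764] rot [-3.141e+00  2.000e-03  1.469e+00] F [ 0.2  0.2 -0.3] gap 0.0296
 dp total mm [  47.9 -189.2   16.5] tool yaw -0.462 | after yaw dp: [ 127.2 -147.9   16.5]
```

View pics/w23.png

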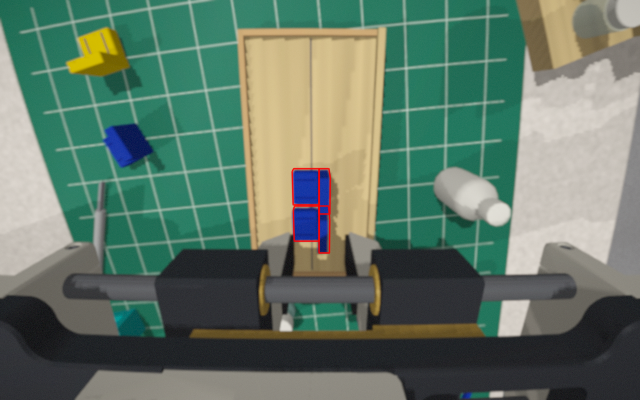

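View pics/t23.png

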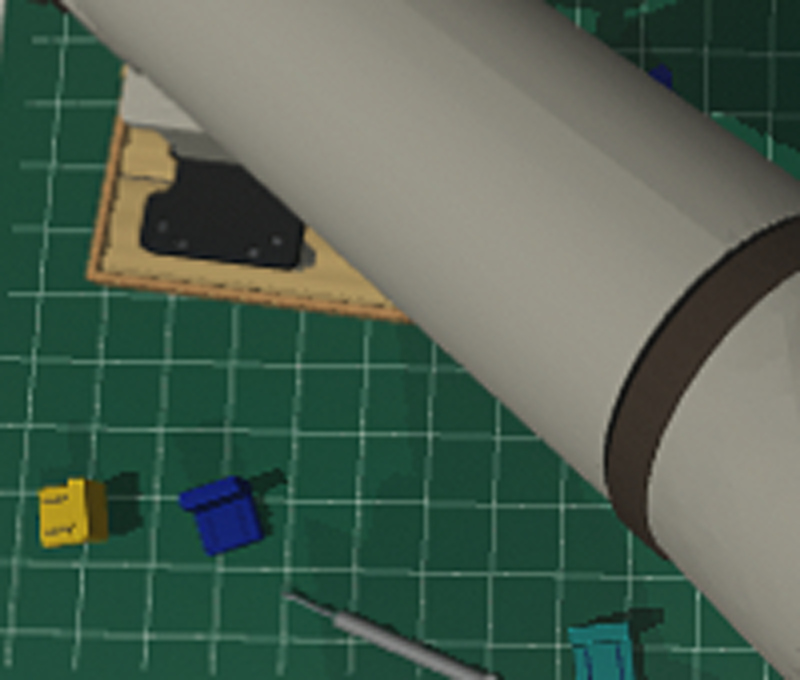

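```bash
python3 -m crank '[{"dp":[10,-38,0],"yaw":0},{"dp":[10,-38,0],"yaw":0},{"dp":[10,-38,0],"yaw":0},{"dp":[10,-38,0],"yaw":0},{"dp":[8,-38,0],"yaw":0},{"dp":[0,0,0],"yaw":-0.12},{"dp":[0,0,0],"yaw":-0.12},{"dp":[0,0,0],"yaw":-0.12},{"dp":[0,0,0],"yaw":-0.1},{"dp":[0,0,0],"yaw":0},{"dp":[0,0,0],"yaw":0}]' 35
python3 - <<'E'
from h import *
go(.4204,.3199,.08,1.931)
Pw,iw=snap("wrist"); b=blue(iw); q=proj(Pw,[.41,.315,.015])[0]; print(fit([(Pw,comp(b,q))],"seat",.408,.315,.36))
draw(Pw,iw,"seat",[.4082,.3153,.36]); cv2.imwrite("pics/w24.png",iw)
E
```

```text
t: 48.35
tool_pos: [0.417, 0.3268, 0.189]
eef_rot: [3.118, 0.005, 1.945]
contact_force: [-0.6, 0.3, -0.0]
finger_gap: 0.0315
t 48.4 pos [0.417  0.3268 0.189 ] rot [3.118 0.005 1.945] F [-0.6  0.3 -0. ] gap 0.0315
 dp total mm [ -7.1  -2.  109. ] tool yaw 0.014 | after yaw dp: [ -7.2  -1.9 109. ]
(array([0.40795079, 0.31434458, 0.38596256]), np.float64(0.14371418952941895))
```

View pics/w24.png

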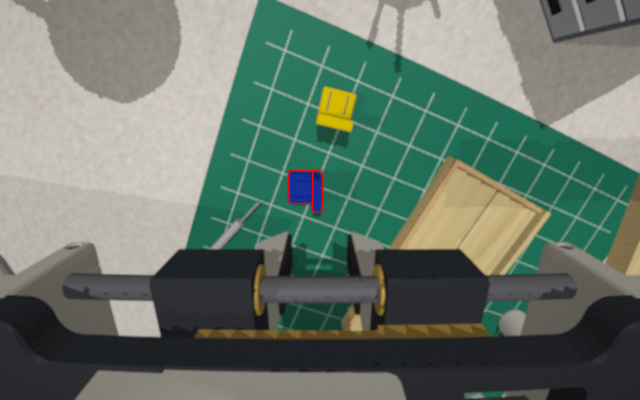

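```bash
python3 -m crank '[{"dp":[-3,-1,20],"yaw":0.004},{"dp":[-3,-1,25],"yaw":0},{"dp":[0,0,25],"yaw":0},{"dp":[0,0,25],"yaw":0},{"dp":[0,0,0],"yaw":0},{"dp":[0,0,0],"yaw":0}]' 35
python3 - <<'E'
from h import *
go(.4201,.3195,.037,1.941)
E
```

```text
t: 49.0
tool_pos: [0.4224, 0.3214, 0.0936]
eef_rot: [3.112, 0.006, 1.928]
contact_force: [0.0, 0.7, 0.4]
finger_gap: 0.0318
t 49.0 pos [0.4224 0.3214 0.0936] rot [3.112 0.006 1.928] F [0.  0.7 0.4] gap 0.0318
 dp total mm [-0.7 -4.5 56.5] tool yaw -0.013 | after yaw dp: [-0.6 -4.5 56.5]
```

```bash
python3 -m crank '[{"dp":[0,-6,15],"yaw":-0.013},{"dp":[0,-1,14],"yaw":0},{"dp":[0,0,12],"yaw":0},{"dp":[0,0,0],"yaw":0},{"dp":[0,0,0],"yaw":0}]' 35
python3 - <<'E'
from h import *
go(.4201,.3195,.037,1.941)
Pw,iw=snap("wrist"); crop(iw,220,150,200,180,3,"w25")
E
```

```text
t: 49.5
tool_pos: [0.4181, 0.3202, 0.0518]
eef_rot: [3.108, 0.006, 1.941]
contact_force: [0.5, 0.3, 0.1]
finger_gap: 0.0318
t 49.5 pos [0.4181 0.3202 0.0518] rot [3.108 0.006 1.941] F [0.5 0.3 0.1] gap 0.0318
 dp total mm [-1.3  1.1 14.9] tool yaw -0.0 | after yaw dp: [-1.3  1.1 14.9]
```

View pics/w25.png

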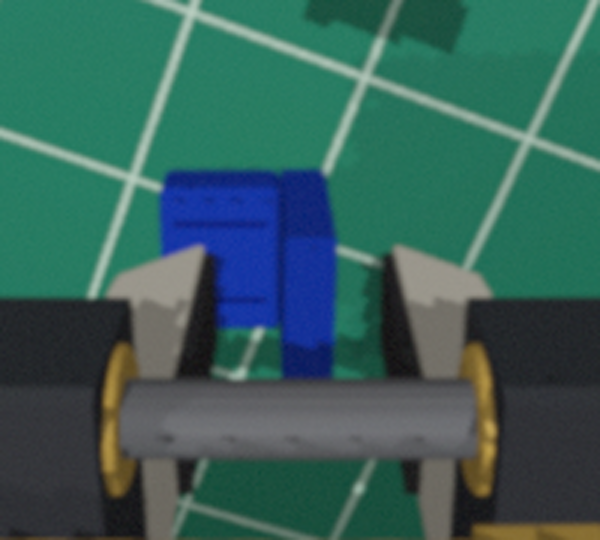

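```bash
python3 -m crank '[{"dp":[-1,1,8],"yaw":0},{"dp":[0,0.5,6],"yaw":0},{"dp":[0,0,0],"yaw":0}]' 35
python3 -m crank '[{"dp":[0,0,0],"yaw":0},{"dp":[0,0,0],"yaw":0},{"dp":[0,0,0],"yaw":0},{"dp":[0,0,0],"yaw":0}]' 0
python3 -m crank '[{"dp":[0,0,-10],"yaw":0},{"dp":[0,0,-25],"yaw":0},{"dp":[0,0,-35],"yaw":0},{"dp":[0,0,-35],"yaw":0},{"dp":[0,0,0],"yaw":0.12},{"dp":[0,0,0],"yaw":0.12},{"dp":[0,0,0],"yaw":0.12},{"dp":[0,0,0],"yaw":0.1},{"dp":[0,0,0],"yaw":0}]'
python3 - <<'E'
from h import *
go(.5987+.0129,.2950-.0013,.12,1.468)
E
```

```text
t: 49.85
tool_pos: [0.4213, 0.3202, 0.0376]
eef_rot: [3.107, 0.005, 1.94]
contact_force: [0.0, 0.2, -0.3]
finger_gap: 0.0323
t: 50.25
tool_pos: [0.4211, 0.3202, 0.038]
eef_rot: [3.107, 0.006, 1.94]
contact_force: [-2.2, -1.2, 6.9]
finger_gap: 0.01
t: 51.15
tool_pos: [0.4173, 0.3211, 0.1533]
eef_rot: [3.104, -0.014, 1.466]
contact_force: [-0.2, -0.3, 0.4]
finger_gap: 0.0094
t 51.1 pos [0.4173 0.3211 0.1533] rot [ 3.104 -0.014  1.466] F [-0.2 -0.3  0.4] gap 0.0094
 dp total mm [ -7.4 194.7  40.4] tool yaw -0.002 | after yaw dp: [ -7.8 194.7  40.4]
```

```bash
python3 -m crank '[{"dp":[-1,32,0],"yaw":0},{"dp":[-1,33,0],"yaw":0},{"dp":[-1,33,0],"yaw":0},{"dp":[-1,33,0],"yaw":0},{"dp":[-1,32,0],"yaw":0},{"dp":[-1,28,0],"yaw":0},{"dp":[0,0,10],"yaw":0},{"dp":[0,0,0],"yaw":0},{"dp":[0,0,0],"yaw":0}]'
python3 - <<'E'
from h import *
go(.6116,.2937,.08,1.468)
Pw,iw=snap("wrist"); crop(iw,200,100,240,180,3,"w26")
E
```

```text
t: 52.05
tool_pos: [0.6118, 0.2967, 0.1528]
eef_rot: [3.104, -0.014, 1.496]
contact_force: [-0.5, 0.4, 0.1]
finger_gap: 0.0098
t 52.0 pos [0.6118 0.2967 0.1528] rot [ 3.104 -0.014  1.496] F [-0.5  0.4  0.1] gap 0.0098
 dp total mm [-4.1 -2.7 72.7] tool yaw 0.028 | after yaw dp: [-4.2 -2.6 72.7]
```

View pics/w26.png

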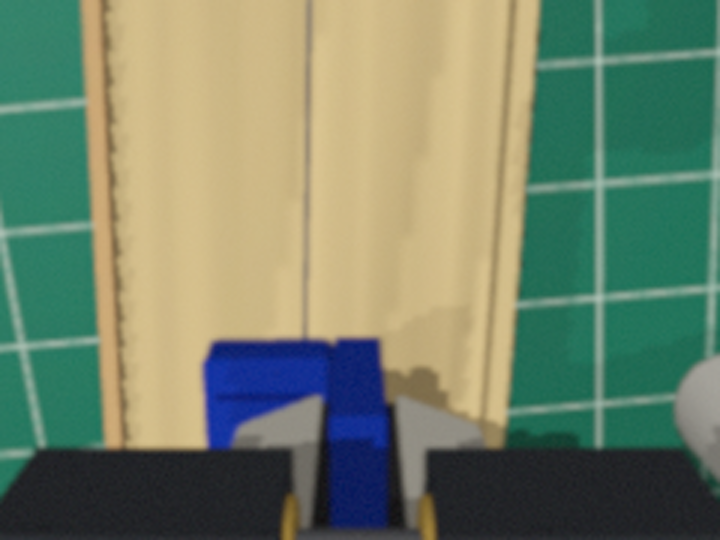

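```bash
python3 -m crank '[{"dp":[-3,-2,12],"yaw":0.028},{"dp":[-1,0,15],"yaw":0},{"dp":[0,0,15],"yaw":0},{"dp":[0,0,0],"yaw":0},{"dp":[0,0,0],"yaw":0}]'
python3 - <<'E'
from h import *
go(.6116,.2937,.056,1.468)
E
```

```text
t: 52.6
tool_pos: [0.6068, 0.2959, 0.1095]
eef_rot: [3.105, -0.015, 1.477]
contact_force: [0.9, -0.0, 0.0]
finger_gap: 0.0099
t 52.6 pos [0.6068 0.2959 0.1095] rot [ 3.105 -0.015  1.477] F [ 0.9 -0.   0. ] gap 0.0099
 dp total mm [-2.6  3.  53.6] tool yaw 0.009 | after yaw dp: [-2.5  3.1 53.6]
```

```bash
python3 -m crank '[{"dp":[-2,3,10],"yaw":0.009},{"dp":[0,1,12],"yaw":0},{"dp":[0,0,12],"yaw":0},{"dp":[0,0,8],"yaw":0},{"dp":[0,0,0],"yaw":0},{"dp":[0,0,0],"yaw":0}]'
python3 - <<'E'
from h import *
go(.6116,.2937,.056,1.468)
E
```

```text
t: 53.2
tool_pos: [0.6129, 0.2941, 0.0638]
eef_rot: [3.105, -0.016, 1.467]
contact_force: [0.1, 0.3, -0.2]
finger_gap: 0.0095
t 53.2 pos [0.6129 0.2941 0.0638] rot [ 3.105 -0.016  1.467] F [ 0.1  0.3 -0.2] gap 0.0095
 dp total mm [-0.7 -1.6  7.8] tool yaw -0.001 | after yaw dp: [-0.7 -1.6  7.8]
```

```bash
python3 -m crank '[{"dp":[-0.5,-1.5,3],"yaw":0},{"dp":[0,0,3],"yaw":0},{"dp":[0,0,1.5],"yaw":0},{"dp":[0,0,0],"yaw":0}]'
python3 - <<'E'
from h import *
go(.6116,.2937,.0555,1.468)
E
```

```text
t: 53.6
tool_pos: [0.612, 0.2944, 0.0569]
eef_rot: [3.104, -0.017, 1.468]
contact_force: [-0.2, -0.1, -0.2]
finger_gap: 0.0098
t 53.6 pos [0.612  0.2944 0.0569] rot [ 3.104 -0.017  1.468] F [-0.2 -0.1 -0.2] gap 0.0098
 dp total mm [-0.8 -0.4  1.4] tool yaw -0.0 | after yaw dp: [-0.8 -0.4  1.4]
```

```bash
python3 -m crank '[{"dp":[-0.5,0,1],"yaw":0},{"dp":[0,0,0.7],"yaw":0},{"dp":[0,0,0],"yaw":0}]'
python3 -m crank '[{"dp":[0,0,0],"yaw":0},{"dp":[0,0,0],"yaw":0},{"dp":[0,0,-5],"yaw":0},{"dp":[0,0,-15],"yaw":0},{"dp":[0,0,-30],"yaw":0},{"dp":[0,0,-35],"yaw":0},{"dp":[0,0,-35],"yaw":0}]' 32
python3 - <<'E'
from h import *
go(.6558+.0102,.069+.008,.18,1.571+.67)
Pw,iw=snap("wrist"); 
for y in (-60,-20,20): draw(Pw,iw,"seat",[.5966+y*.0001028,.2751+y*.0009947,-.103],.018)
cv2.imwrite("pics/w27.png",iw)
E
```

```text
t: 53.9
tool_pos: [0.6122, 0.2945, 0.0569]
eef_rot: [3.103, -0.017, 1.468]
contact_force: [-0.8, -0.1, 1.2]
finger_gap: 0.0095
t: 54.6
tool_pos: [0.6045, 0.2909, 0.1767]
eef_rot: [3.112, -0.012, 1.468]
contact_force: [0.0, 0.7, 0.4]
finger_gap: 0.0295
t 54.6 pos [0.6045 0.2909 0.1767] rot [ 3.112 -0.012  1.468] F [0.  0.7 0.4] gap 0.0295
 dp total mm [-206.4   83.2   -3.4] tool yaw -0.773 | after yaw dp: [-205.9  -84.5   -3.4]
```

View pics/w27.png

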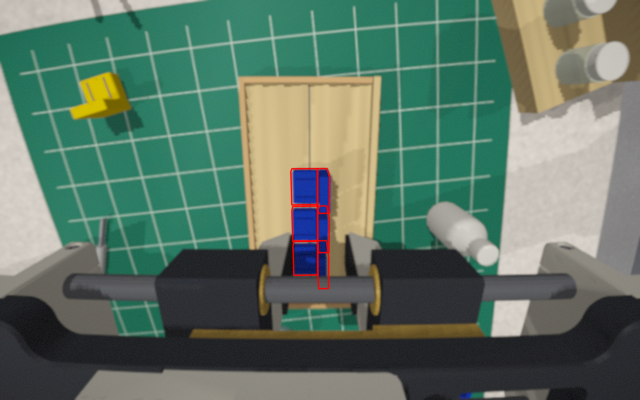

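```bash
python3 -m crank '[{"dp":[-41,12,0],"yaw":0},{"dp":[-41,12,0],"yaw":0},{"dp":[-41,12,0],"yaw":0},{"dp":[-41,12,0],"yaw":0},{"dp":[-41,12,0],"yaw":0},{"dp":[0,0,0],"yaw":-0.13},{"dp":[0,0,0],"yaw":-0.13},{"dp":[0,0,0],"yaw":-0.13},{"dp":[0,0,0],"yaw":-0.13},{"dp":[0,0,0],"yaw":-0.13},{"dp":[0,0,0],"yaw":-0.12},{"dp":[0,0,0],"yaw":0},{"dp":[0,0,0],"yaw":0}]' 35
python3 - <<'E'
from h import *
go(.6660,.077,.1,2.241)
Pw,iw=snap("wrist"); 
draw(Pw,iw,"seat",[.6558,.069,.67])
cv2.imwrite("pics/w28.png",iw)
E
```

```text
t: 55.95
tool_pos: [0.653, 0.0774, 0.2016]
eef_rot: [3.082, 0.028, 2.266]
contact_force: [-0.4, 0.5, 0.4]
finger_gap: 0.0322
t 56.0 pos [0.653  0.0774 0.2016] rot [3.082 0.028 2.266] F [-0.4  0.5  0.4] gap 0.0322
 dp total mm [ -5.8   3.7 102.2] tool yaw 0.025 | after yaw dp: [ -5.7   3.8 102.2]
```

View pics/w28.png

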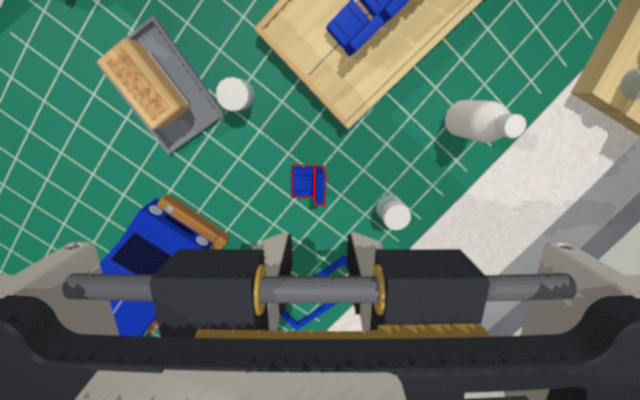

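```bash
python3 -m crank '[{"dp":[-2,0,20],"yaw":0.025},{"dp":[-2,0,20],"yaw":0},{"dp":[0,0,20],"yaw":0},{"dp":[0,0,20],"yaw":0},{"dp":[0,0,15],"yaw":0},{"dp":[0,0,0],"yaw":0},{"dp":[0,0,0],"yaw":0}]' 35
python3 - <<'E'
from h import *
go(.6660,.077,.037,2.241)
Pw,iw=snap("wrist"); b=blue(iw); q=proj(Pw,[.656,.069,.015])[0]; print(fit([(Pw,comp(b,q))],"seat",.656,.069,.67)) 
draw(Pw,iw,"seat",[.6558,.069,.67]); crop(iw,220,130,200,180,3,"w29")
E
```

```text
t: 56.7
tool_pos: [0.662, 0.0764, 0.1009]
eef_rot: [3.082, 0.027, 2.236]
contact_force: [-0.4, -0.4, 0.1]
finger_gap: 0.0318
t 56.7 pos [0.662  0.0764 0.1009] rot [3.082 0.027 2.236] F [-0.4 -0.4  0.1] gap 0.0318
 dp total mm [-0.3 -0.3 64. ] tool yaw -0.005 | after yaw dp: [-0.3 -0.3 64. ]
(array([0.6556197 , 0.06796653, 0.71522994]), np.float64(0.1278247833251953))
```

View pics/w29.png

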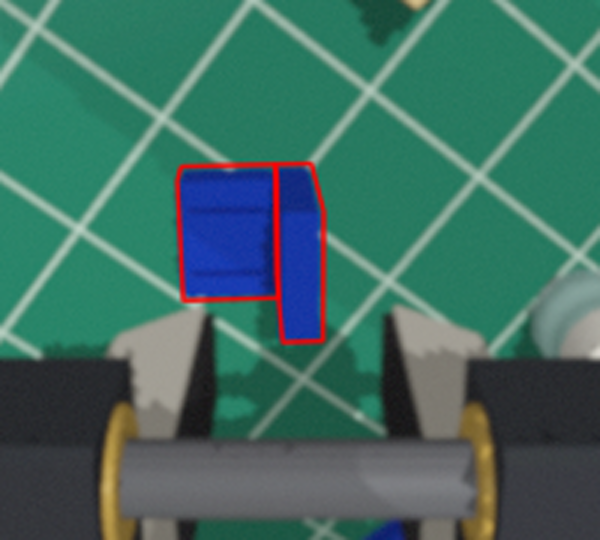

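```bash
python3 -m crank '[{"dp":[0,0,15],"yaw":-0.02},{"dp":[0,0,15],"yaw":0},{"dp":[0,0,15],"yaw":0},{"dp":[0,0,0],"yaw":0},{"dp":[0,0,0],"yaw":0}]' 35
python3 - <<'E'
from h import *
go(.6657,.0768,.037,2.255)
Pw,iw=snap("wrist"); crop(iw,220,150,200,180,3,"w30")
E
```

```text
t: 57.25
tool_pos: [0.6662, 0.0772, 0.0535]
eef_rot: [3.081, 0.03, 2.257]
contact_force: [0.4, 0.2, 0.2]
finger_gap: 0.032
t 57.2 pos [0.6662 0.0772 0.0535] rot [3.081 0.03  2.257] F [0.4 0.2 0.2] gap 0.032
 dp total mm [ 0.5 -1.6 16.5] tool yaw 0.002 | after yaw dp: [ 0.5 -1.6 16.5]
```

View pics/w30.png

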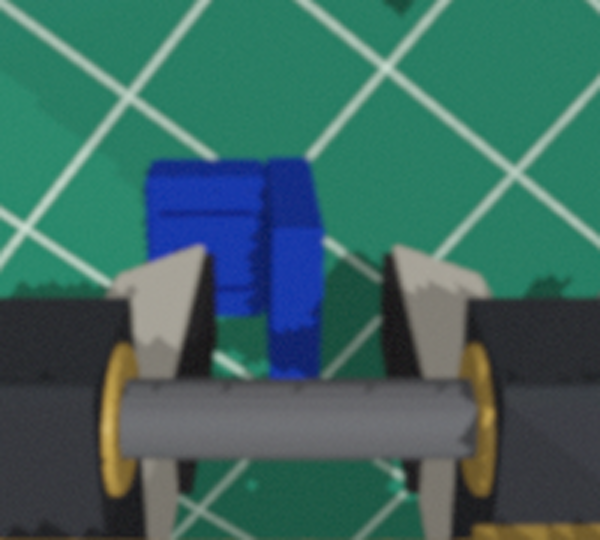

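```bash
python3 -m crank '[{"dp":[0,-1.5,9],"yaw":0},{"dp":[0,0,6],"yaw":0},{"dp":[0,0,0],"yaw":0}]' 35
python3 -m crank '[{"dp":[0,0,0],"yaw":0},{"dp":[0,0,0],"yaw":0},{"dp":[0,0,0],"yaw":0},{"dp":[0,0,0],"yaw":0}]' 0
python3 -m crank '[{"dp":[0,0,-10],"yaw":0},{"dp":[0,0,-25],"yaw":0},{"dp":[0,0,-35],"yaw":0},{"dp":[0,0,-40],"yaw":0},{"dp":[0,0,-40],"yaw":0},{"dp":[0,0,0],"yaw":0.13},{"dp":[0,0,0],"yaw":0.13},{"dp":[0,0,0],"yaw":0.13},{"dp":[0,0,0],"yaw":0.13},{"dp":[0,0,0],"yaw":0.13},{"dp":[0,0,0],"yaw":0.12},{"dp":[0,0,0],"yaw":0}]'
python3 - <<'E'
from h import *
go(.6028+.0129,.3348-.0013,.17,1.468)
E
```

```text
t: 57.6
tool_pos: [0.6664, 0.0763, 0.0382]
eef_rot: [3.08, 0.031, 2.257]
contact_force: [-0.4, -0.4, 0.6]
finger_gap: 0.0322
t: 58.0
tool_pos: [0.6663, 0.0762, 0.0391]
eef_rot: [3.081, 0.031, 2.257]
contact_force: [-4.1, -1.5, 4.2]
finger_gap: 0.0103
t: 59.2
tool_pos: [0.6573, 0.077, 0.2051]
eef_rot: [3.066, -0.026, 1.463]
contact_force: [0.5, 0.8, -0.8]
finger_gap: 0.01
t 59.2 pos [0.6573 0.077  0.2051] rot [ 3.066 -0.026  1.463] F [ 0.5  0.8 -0.8] gap 0.01
 dp total mm [249.5 -72.   36.4] tool yaw -0.005 | after yaw dp: [249.8 -70.7  36.4]
```

```bash
python3 -m crank '[{"dp":[40,-12,0],"yaw":0},{"dp":[40,-12,0],"yaw":0},{"dp":[40,-12,0],"yaw":0},{"dp":[40,-12,0],"yaw":0},{"dp":[40,-12,0],"yaw":0},{"dp":[40,-12,0],"yaw":0},{"dp":[8,0,10],"yaw":0},{"dp":[0,0,20],"yaw":0},{"dp":[0,0,0],"yaw":0},{"dp":[0,0,0],"yaw":0}]'
python3 - <<'E'
from h import *
go(.6157,.3335,.12,1.468)
Pw,iw=snap("wrist"); crop(iw,200,100,240,180,3,"w31")
E
```

```text
t: 60.2
tool_pos: [0.6138, 0.3375, 0.1768]
eef_rot: [3.062, -0.025, 1.488]
contact_force: [0.7, 0.2, 0.1]
finger_gap: 0.0098
t 60.2 pos [0.6138 0.3375 0.1768] rot [ 3.062 -0.025  1.488] F [0.7 0.2 0.1] gap 0.0098
 dp total mm [-5.3 -2.3 56.7] tool yaw 0.02 | after yaw dp: [-5.3 -2.2 56.7]
```

View pics/w31.png

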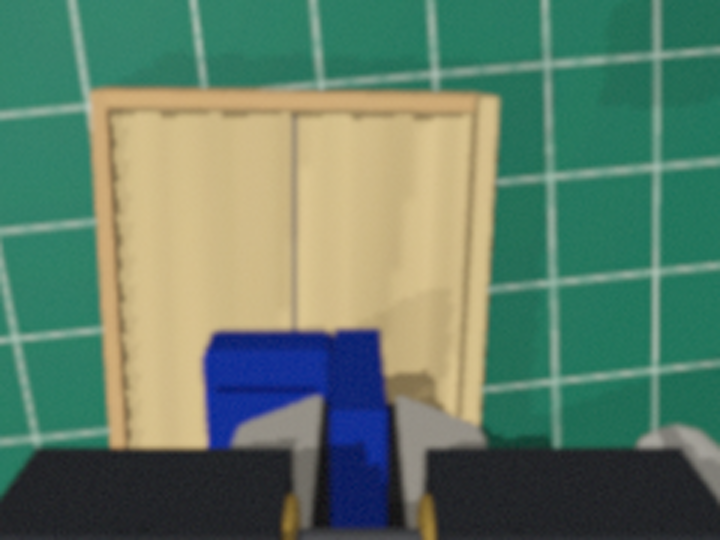

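```bash
python3 -m crank '[{"dp":[-4,-2,15],"yaw":0.02},{"dp":[-1,-1,15],"yaw":0},{"dp":[0,0,15],"yaw":0},{"dp":[0,0,15],"yaw":0},{"dp":[0,0,0],"yaw":0},{"dp":[0,0,0],"yaw":0}]'
python3 - <<'E'
from h import *
go(.615,.333,.07,1.468)
E
```

```text
t: 60.85
tool_pos: [0.6175, 0.3262, 0.1097]
eef_rot: [3.063, -0.023, 1.459]
contact_force: [0.3, 0.0, -0.2]
finger_gap: 0.0099
t 60.9 pos [0.6175 0.3262 0.1097] rot [ 3.063 -0.023  1.459] F [ 0.3  0.  -0.2] gap 0.0099
 dp total mm [ 5.5 -6.4 39.5] tool yaw -0.009 | after yaw dp: [ 5.6 -6.3 39.5]
```

```bash
python3 -m crank '[{"dp":[5.5,-5,0],"yaw":-0.009},{"dp":[0.5,-1,10],"yaw":0},{"dp":[0,0,12],"yaw":0},{"dp":[0,0,12],"yaw":0},{"dp":[0,0,0],"yaw":0},{"dp":[0,0,0],"yaw":0}]'
python3 - <<'E'
from h import *
go(.615,.333,.058,1.468)
E
```

```text
t: 61.45
tool_pos: [0.6148, 0.3359, 0.0736]
eef_rot: [3.062, -0.024, 1.47]
contact_force: [0.6, -0.3, 0.1]
finger_gap: 0.0097
t 61.5 pos [0.6148 0.3359 0.0736] rot [ 3.062 -0.024  1.47 ] F [ 0.6 -0.3  0.1] gap 0.0097
 dp total mm [-3.2 -0.7 15.5] tool yaw 0.002 | after yaw dp: [-3.2 -0.7 15.5]
```

```bash
python3 -m crank '[{"dp":[-2.5,-0.5,5],"yaw":0},{"dp":[-0.5,-0.5,5],"yaw":0},{"dp":[0,0,3],"yaw":0},{"dp":[0,0,0],"yaw":0}]'
python3 - <<'E'
from h import *
go(.615,.333,.058,1.468)
Pw,iw=snap("wrist"); crop(iw,220,130,200,180,3,"w32"); Ps,s=snap("scene"); crop(s,280,230,130,130,4,"s32")
E
```

```text
t: 61.85
tool_pos: [0.615, 0.3326, 0.0598]
eef_rot: [3.061, -0.024, 1.469]
contact_force: [-0.0, -0.7, 1.2]
finger_gap: 0.0095
t 61.9 pos [0.615  0.3326 0.0598] rot [ 3.061 -0.024  1.469] F [-0.  -0.7  1.2] gap 0.0095
 dp total mm [ 0.3 -0.2  1.8] tool yaw 0.001 | after yaw dp: [ 0.3 -0.2  1.8]
```

View pics/s32.png

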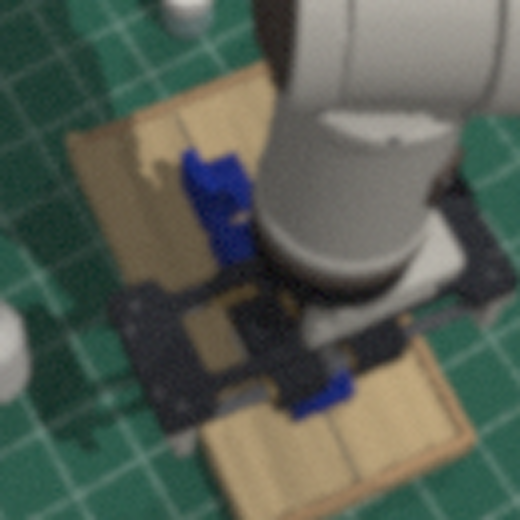

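```bash
python3 -m crank '[{"dp":[0,0,1],"yaw":0},{"dp":[0,0,1],"yaw":0}]'; python3 -m crank '[{"dp":[0,0,1],"yaw":0},{"dp":[0,0,0],"yaw":0}]'
```

```text
t: 62.15
tool_pos: [0.6156, 0.3332, 0.0589]
eef_rot: [3.06, -0.025, 1.47]
contact_force: [-0.3, -1.2, 2.4]
finger_gap: 0.0099
t: 62.35
tool_pos: [0.6157, 0.3333, 0.059]
eef_rot: [3.06, -0.024, 1.47]
contact_force: [-1.0, -0.7, 0.7]
finger_gap: 0.0101
```

Touching the rack, so I'm releasing.

```bash
python3 -m crank '[{"dp":[0,0,0],"yaw":0},{"dp":[0,0,0],"yaw":0},{"dp":[0,0,-5],"yaw":0},{"dp":[0,0,-15],"yaw":0},{"dp":[0,0,-30],"yaw":0},{"dp":[0,0,-35],"yaw":0},{"dp":[0,0,-40],"yaw":0},{"dp":[0,0,-30],"yaw":0}]' 30
python3 - <<'E'
from h import *
go(.615,.333,.058,1.468)
Pw,iw=snap("wrist","w33r"); 
for y in (-60,-20,20,60): draw(Pw,iw,"seat",[.5966+y*.0001028,.2751+y*.0009947,-.103],.018)
cv2.imwrite("pics/w33.png",iw)
E
```

```text
t: 63.15
tool_pos: [0.5998, 0.3298, 0.2169]
eef_rot: [3.066, -0.021, 1.471]
contact_force: [0.6, -0.0, 0.5]
finger_gap: 0.0278
t 63.1 pos [0.5998 0.3298 0.2169] rot [ 3.066 -0.021  1.471] F [ 0.6 -0.   0.5] gap 0.0278
 dp total mm [  1.4   2.8 159.6] tool yaw 0.003 | after yaw dp: [  1.4   2.8 159.6]
```

View pics/w33.png

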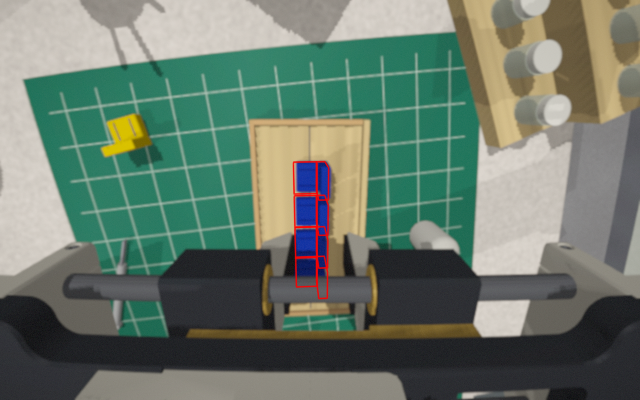

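```bash
python3 -m crank '[{"dp":[-10,-20,-30],"yaw":0},{"dp":[-40,-20,-15],"yaw":0},{"dp":[-45,-15,0],"yaw":0},{"dp":[-45,-15,0],"yaw":0},{"dp":[-45,-15,0],"yaw":0},{"dp":[-45,-15,0],"yaw":0},{"dp":[-45,-15,0],"yaw":0},{"dp":[-45,0,0],"yaw":0},{"dp":[-45,0,0],"yaw":0},{"dp":[-45,0,0],"yaw":0},{"dp":[-45,0,0],"yaw":0},{"dp":[-45,0,0],"yaw":0},{"dp":[-45,0,0],"yaw":0},{"dp":[-45,0,0],"yaw":0},{"dp":[-45,0,0],"yaw":0},{"dp":[-45,0,0],"yaw":0},{"dp":[0,0,0],"yaw":0}]'
python3 - <<'E'
from h import *
print(read_state()["tool_pos"],read_state()["t"])
Pt,it=snap("top","t34"); Ps,is_=snap("scene","s34")
b2=lambda im:(lambda h:(h[...,0]>105)&(h[...,0]<130)&(h[...,1]>100)&(h[...,2]>25))(cv2.cvtColor(im,cv2.COLOR_BGR2HSV).astype(int))
print("van top",*fit([(Pt,hullfill(comp(blue(it),(410,200))))],"van",.573,-.157,1.57)); print("van scene",*fit([(Ps,hullfill(comp(b2(is_),(270,160))))],"van",.573,-.157,1.57))
w_=lambda H,s,v:(H[...,0]>5)&(H[...,0]<26)&(H[...,1]>s)&(H[...,2]>v)
H=cv2.cvtColor(it,cv2.COLOR_BGR2HSV).astype(int)
print("block top",*fit([(Pt,hullfill(comp(w_(H,60,40),(321,243))))],"block",.4755,.052,-.3,z0=.003))
crop(it,150,140,200,150,4,"t34c"); crop(it,320,150,170,110,4,"t34d"); crop(is_,270,220,150,160,4,"s34c")
E
```

```text
t: 64.9
tool_pos: [0.4129, -0.3536, 0.257]
eef_rot: [3.038, -0.008, 1.484]
contact_force: [0.5, 0.5, -0.3]
finger_gap: 0.0275
[ 0.41293404 -0.35355828  0.25702577] 64.9
van top [ 0.57229809 -0.15830632  1.57036126] 0.029078703373670578
van scene [ 0.57246477 -0.16864178  1.58133716] 0.09154146164655685
block top [ 0.4722928   0.05280556 -0.28477168] 0.06707579642534256
```

View pics/t34c.png

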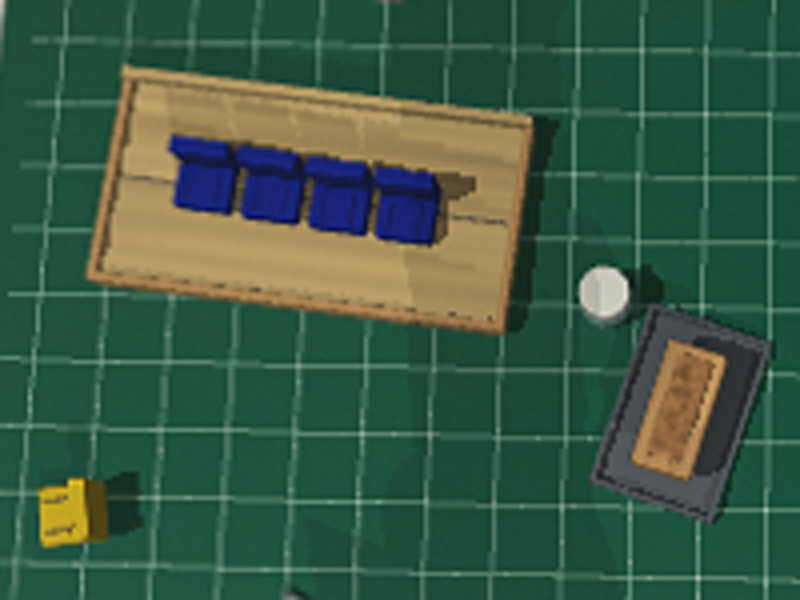

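View pics/t34d.png

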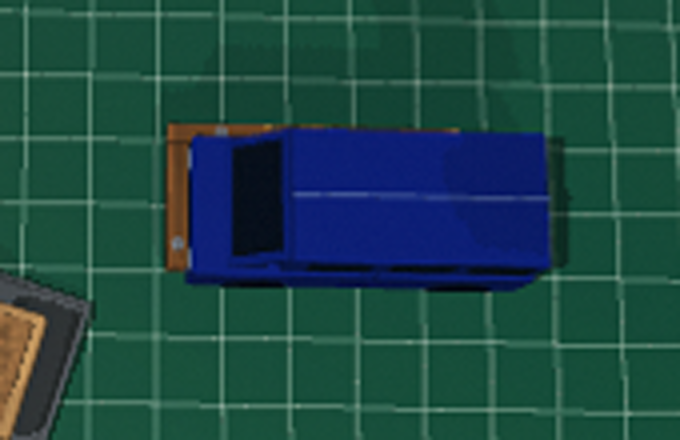

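View pics/s34c.png

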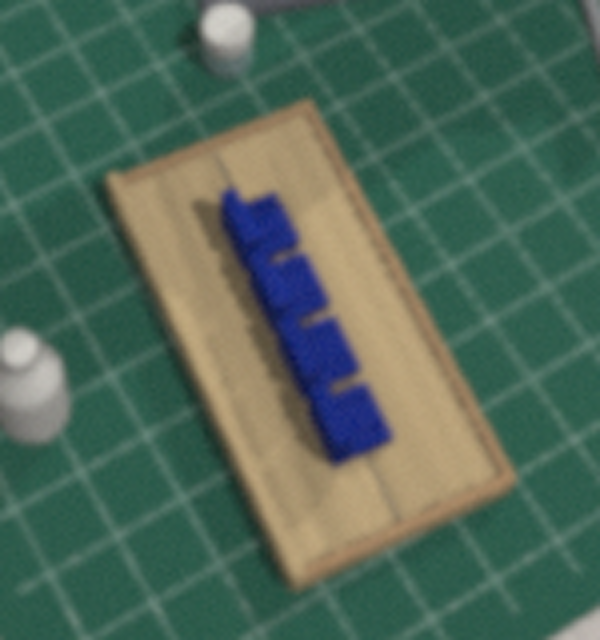

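View pics/t34.png

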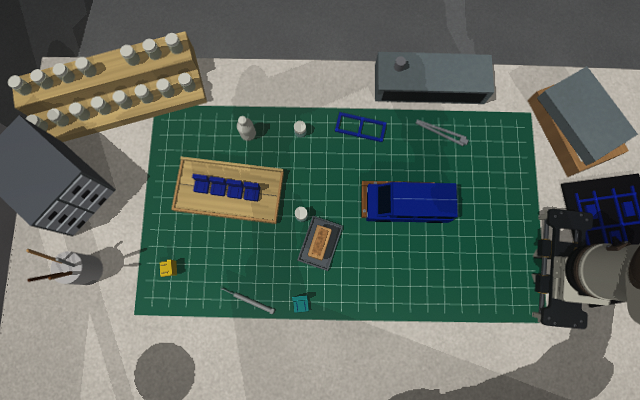

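Run:
```python
from h import *
Pt=vision.camera_params("top"); Ps=vision.camera_params("scene")
b2=lambda im:(lambda h:(h[...,0]>105)&(h[...,0]<130)&(h[...,1]>100)&(h[...,2]>25))(cv2.cvtColor(im,cv2.COLOR_BGR2HSV).astype(int))
it=cv2.imread("pics/t34.png"); is_=cv2.imread("pics/s34.png")
for nm,P,m in(("top",Pt,blue(it)),("scene",Ps,b2(is_))):
    nom=[[.5966+y*.0001028,.2751+y*.0009947,-.103] for y in(-60,-20,20,60)]
    q=np.vstack([proj(P,np.vstack(M["seat"])+[v[0],v[1],.018]) for v in nom]); a=np.floor(q.min(0)-12).astype(int); b=np.ceil(q.max(0)+12).astype(int); win=((a[0],a[1],b[0]-a[0],b[1]-a[1]),S)
    c=cv2.resize(m[a[1]:b[1],a[0]:b[0]].astype(np.float32),None,fx=S,fy=S)
    V=[np.array(v) for v in nom]
    for it_ in range(4):
        for k in range(4):
            oth=np.max([sil(P,M["seat"],*V[j],.018,win) for j in range(4) if j!=k],0)
            f=lambda v:np.abs(np.maximum(oth,sil(P,M["seat"],*v,.018,win))-c).sum()
            v0=V[k]; r=minimize(f,v0,method="Nelder-Mead",options=dict(initial_simplex=np.array([v0,v0+[.004,0,0],v0+[0,.004,0],v0+[0,0,.08]]),maxiter=80)); V[k]=r.x
    for v in V:
        d=v[:2]-[.5966,.2751]; print(nm,"rack x",round(1000*d@[.9947,-.1028],1),"y",round(1000*d@[.1028,.9947],1),"yaw err",round(v[2]+.103,3),round(r.fun/c.sum(),3))
```

```text
top rack x -2.0 y -58.9 yaw err 0.024 0.179
top rack x -1.2 y -19.0 yaw err -0.021 0.179
top rack x 0.4 y 23.3 yaw err -0.015 0.179
top rack x 1.3 y 60.2 yaw err -0.043 0.179
scene rack x -0.7 y -55.2 yaw err 0.024 0.248
scene rack x -0.0 y -22.6 yaw err 0.031 0.248
scene rack x 3.4 y 22.3 yaw err -0.215 0.248
scene rack x 4.9 y 59.2 yaw err -0.139 0.248
```

Run:
```python
from h import *
P,im=snap("top","t35"); print(np.abs(im.astype(int)-cv2.imread("pics/t34.png")).max(2)[100:320,140:540].__gt__(60).sum())
print(close_job())
```

```text
82
the job is handed in; nothing more can be done
None
```

Run:
```python
import cv2,numpy as np
a=cv2.imread("pics/t34.png").astype(int);b=cv2.imread("pics/t35.png").astype(int)
d=np.abs(a-b).max(2); d[:100]=0;d[320:]=0;d[:,:140]=0;d[:,540:]=0
ys,xs=np.where(d>60); print(np.c_[xs,ys][::6])
```

```text
[[539 209]
 [535 215]
 [537 217]
 [535 251]
 [536 252]
 [529 273]
 [530 275]
 [530 277]
 [533 279]
 [533 287]
 [536 305]
 [530 315]
 [538 317]
 [535 319]]
```

The whole job is done and handed in at about 65 s of the 210 s; no verdict was reported.

- **Van:** I slid it along the mat while pressing lightly down, then nudged it against both fences. My last top-view fit puts it within about 1 mm and 0.001 rad of the stop's pose. The scene-camera fit read about 10 mm off along the van. I didn't rely on it, because a push on the tail met the fence with no movement. When I first gripped the van the wrist showed about 2 N of its 3 N weight, so I added downward pressure before moving it.
- **Sanding:** I made one continuous stroke from tail to nose and back along the seam. I estimate from force and height that the sole stayed about 2–6 mm pressed in. It was lightest, about 2 mm, early in the forward stroke. Before sanding, I pressed the block fully down in its tray for a moment to level it (up to about 48 N at the wrist).
- **Block:** It lies flat in the tray. Fits put it 1–3 mm from the tray's middle and within about 0.02 rad of its axes.
- **Seats:** All four blue seats stand in one row on the dark line with their backs to the high lip. The top view puts them within about 2 mm of the line, with gaps of roughly 3–8 mm and headings within 0.05 rad. The coarser scene view gave larger errors, up to 5 mm and 0.2 rad, and one pair of seats closer together than a seat's width, which is impossible. I did not rely on it.
- **Everything else:** The turquoise and yellow look-alikes and the other bystanders look unmoved in the last picture. I saw nothing get knocked aside. The only differences between the last two pictures were at the edge of the arm.

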